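# Rake the bedding cubes level in a duck nest tray

## Task

Take the red-handled spring rake off its rest and spread the straw bedding cubes, heaped at one end of the nest tray, into one even layer: none lying on another, and at least two in each third of the tray's length (left, middle and right). Move the cubes only with the rake, pulling it with the tines down on the nest mat, bearing on it lightly, and never pressing hard on tray or cubes. Then lay the rake back in its rest as you found it, and leave the eggs and other things on the table alone.

Things in the scene. Friction and masses are not known exactly. Their poses are not given: they have to be found in the camera images.
- rake_grip (a point): hand rake; point where to grip it: on the axis of its flat-sided red handle, 24 mm wide (y), 28 mm high (z), reaching from 90 mm behind to 50 mm ahead of this point. x points along the handle to the tines, z up as it lies in its rest. Whole rake 230 g. Made to be pulled towards the handle; pushed the other way with the tips down, the tines dig in
- rake_collar (a point): the rake's black collar, 61 mm ahead of the grip point, 27 mm below; axes as rake_grip. From it the neck slopes down to the head. The neck telescopes, stiffly, and is set anywhere from fully in to 30 mm out: not measured. Fully in, the tine tips are 121 mm ahead of the grip point and 115 mm below, the head bar 79 ahead, 63 below; each 10 mm out adds 4.5 mm ahead, 9 mm below
- rake_ferrule (a point): front end of the rake's handle, 50 mm ahead of the grip point; axes as rake_grip. The head is a bar 80 mm wide (y) with six spring tines 77 mm wide in all (y), 10 mm gaps, friction about 0.3. They bend up under load: some 2.7 N per mm of tip height when pressed straight down on the mat, some 1.2 N per mm while pulled towards the handle
- rest_seat (a point): wooden rake rest, fixed; point where the rake's grip point lies when in the rest (to a few mm along x), 150 mm above the table, axes as the rake's (x towards the tines). Two forked posts 8 mm thick, 70 mm behind and 40 mm ahead of this point, notches 30 mm wide (y), their floors 14 mm below this point, fork tips 22 mm above it
- bed (a point): plywood nest tray with green nest mat, fixed; point at the middle of the mat's top, 14 mm above the table, x across the tray (150 mm inside), y along it (285 mm inside), z up. Walls 8 mm thick, rims 46 mm above the mat. The cubes are heaped two high at the +y end, with at least 20 mm of bare mat between them and that end wall. The thirds divide at y = -47.5 and +47.5 mm
- cube0_c (a point): pressed-straw bedding cube, a rigid straw-coloured block 36 x 34 x 26 mm, 22 g; point at its centre (half-way up), axes along its 36 / 34 / 26 mm edges
- cube1_c (a point): pressed-straw bedding cube, a rigid straw-coloured block 36 x 34 x 26 mm, 22 g; point at its centre (half-way up), axes along its 36 / 34 / 26 mm edges
- cube2_c (a point): pressed-straw bedding cube, a rigid straw-coloured block 36 x 34 x 26 mm, 22 g; point at its centre (half-way up), axes along its 36 / 34 / 26 mm edges
- cube3_c (a point): pressed-straw bedding cube, a rigid straw-coloured block 36 x 34 x 26 mm, 22 g; point at its centre (half-way up), axes along its 36 / 34 / 26 mm edges
- cube4_c (a point): pressed-straw bedding cube, a rigid straw-coloured block 36 x 34 x 26 mm, 22 g; point at its centre (half-way up), axes along its 36 / 34 / 26 mm edges
- cube5_c (a point): pressed-straw bedding cube, a rigid straw-coloured block 36 x 34 x 26 mm, 22 g; point at its centre (half-way up), axes along its 36 / 34 / 26 mm edges
- cube6_c (a point): pressed-straw bedding cube, a rigid straw-coloured block 36 x 34 x 26 mm, 22 g; point at its centre (half-way up), axes along its 36 / 34 / 26 mm edges
- cube7_c (a point): pressed-straw bedding cube, a rigid straw-coloured block 36 x 34 x 26 mm, 22 g; point at its centre (half-way up), axes along its 36 / 34 / 26 mm edges
- eggflat: black plastic egg flat holding duck eggs, 200 x 150 mm (x, y), 70 mm high over the eggs; origin under its centre. Fixed; stands on the other side of the tray from the rest. Leave alone
- spray: white disinfectant bottle, 60 mm in diameter, 170 mm high, origin under its centre; leave alone
- eggcup: blue egg cup with an egg in it, 54 mm in diameter, 96 mm high, origin under its centre; leave alone
- torch: yellow candling torch lying on the table, 140 mm long (x), 42 mm thick, origin under its centre; leave alone
- brush: hand brush lying on the table, about 200 mm long (x), origin under it; leave alone
Mind the look-alikes: they are no part of the job. What is shaped like the part that bears cube3_c but green is not meant. Leave any pink look-alike of the part that bears rest_seat alone.

How it is judged:
On the way, in this order (a step that is already met when the one before it is completed fails the run):
1. the rake is lifted clear of its rest (z of rake_grip in the frame of rest_seat above 0.04 m), for 0.1 s.
2. the rake is drawn across the tray with its tines bearing on the mat (over 0.5 N, moving faster than 15 mm/s) (contact force between rake and tray above 0.5 N and linear speed of rake above 0.015 m/s), for 0.15 s.
At the end, for the whole second after the job is handed in: All cubes at rest in the tray, none on another (centres under 24 mm above the mat), the centres of at least two in each third of its length (6 mm grace); the rake at rest in both forks, grip point within 20 mm of its seat, within 0.12 rad of level and of the rest's direction (z of cube0_c in the frame of bed between 0.008 and 0.024 m and z of cube1_c in the frame of bed between 0.008 and 0.024 m and z of cube2_c in the frame of bed between 0.008 and 0.024 m and z of cube3_c in the frame of bed between 0.008 and 0.024 m and z of cube4_c in the frame of bed between 0.008 and 0.024 m and z of cube5_c in the frame of bed between 0.008 and 0.024 m and z of cube6_c in the frame of bed between 0.008 and 0.024 m and z of cube7_c in the frame of bed between 0.008 and 0.024 m and ((y of cube0_c in the frame of bed below -0.0415 m and (y of cube1_c in the frame of bed below -0.0415 m or y of cube2_c in the frame of bed below -0.0415 m or y of cube3_c in the frame of bed below -0.0415 m or y of cube4_c in the frame of bed below -0.0415 m or y of cube5_c in the frame of bed below -0.0415 m or y of cube6_c in the frame of bed below -0.0415 m or y of cube7_c in the frame of bed below -0.0415 m)) or (y of cube1_c in the frame of bed below -0.0415 m and (y of cube2_c in the frame of bed below -0.0415 m or y of cube3_c in the frame of bed below -0.0415 m or y of cube4_c in the frame of bed below -0.0415 m or y of cube5_c in the frame of bed below -0.0415 m or y of cube6_c in the frame of bed below -0.0415 m or y of cube7_c in the frame of bed below -0.0415 m)) or (y of cube2_c in the frame of bed below -0.0415 m and (y of cube3_c in the frame of bed below -0.0415 m or y of cube4_c in the frame of bed below -0.0415 m or y of cube5_c in the frame of bed below -0.0415 m or y of cube6_c in the frame of bed below -0.0415 m or y of cube7_c in the frame of bed below -0.0415 m)) or (y of cube3_c in the frame of bed below -0.0415 m and (y of cube4_c in the frame of bed below -0.0415 m or y of cube5_c in the frame of bed below -0.0415 m or y of cube6_c in the frame of bed below -0.0415 m or y of cube7_c in the frame of bed below -0.0415 m)) or (y of cube4_c in the frame of bed below -0.0415 m and (y of cube5_c in the frame of bed below -0.0415 m or y of cube6_c in the frame of bed below -0.0415 m or y of cube7_c in the frame of bed below -0.0415 m)) or (y of cube5_c in the frame of bed below -0.0415 m and (y of cube6_c in the frame of bed below -0.0415 m or y of cube7_c in the frame of bed below -0.0415 m)) or (y of cube6_c in the frame of bed below -0.0415 m and y of cube7_c in the frame of bed below -0.0415 m)) and ((y of cube0_c in the frame of bed between -0.0535 and 0.0535 m and (y of cube1_c in the frame of bed between -0.0535 and 0.0535 m or y of cube2_c in the frame of bed between -0.0535 and 0.0535 m or y of cube3_c in the frame of bed between -0.0535 and 0.0535 m or y of cube4_c in the frame of bed between -0.0535 and 0.0535 m or y of cube5_c in the frame of bed between -0.0535 and 0.0535 m or y of cube6_c in the frame of bed between -0.0535 and 0.0535 m or y of cube7_c in the frame of bed between -0.0535 and 0.0535 m)) or (y of cube1_c in the frame of bed between -0.0535 and 0.0535 m and (y of cube2_c in the frame of bed between -0.0535 and 0.0535 m or y of cube3_c in the frame of bed between -0.0535 and 0.0535 m or y of cube4_c in the frame of bed between -0.0535 and 0.0535 m or y of cube5_c in the frame of bed between -0.0535 and 0.0535 m or y of cube6_c in the frame of bed between -0.0535 and 0.0535 m or y of cube7_c in the frame of bed between -0.0535 and 0.0535 m)) or (y of cube2_c in the frame of bed between -0.0535 and 0.0535 m and (y of cube3_c in the frame of bed between -0.0535 and 0.0535 m or y of cube4_c in the frame of bed between -0.0535 and 0.0535 m or y of cube5_c in the frame of bed between -0.0535 and 0.0535 m or y of cube6_c in the frame of bed between -0.0535 and 0.0535 m or y of cube7_c in the frame of bed between -0.0535 and 0.0535 m)) or (y of cube3_c in the frame of bed between -0.0535 and 0.0535 m and (y of cube4_c in the frame of bed between -0.0535 and 0.0535 m or y of cube5_c in the frame of bed between -0.0535 and 0.0535 m or y of cube6_c in the frame of bed between -0.0535 and 0.0535 m or y of cube7_c in the frame of bed between -0.0535 and 0.0535 m)) or (y of cube4_c in the frame of bed between -0.0535 and 0.0535 m and (y of cube5_c in the frame of bed between -0.0535 and 0.0535 m or y of cube6_c in the frame of bed between -0.0535 and 0.0535 m or y of cube7_c in the frame of bed between -0.0535 and 0.0535 m)) or (y of cube5_c in the frame of bed between -0.0535 and 0.0535 m and (y of cube6_c in the frame of bed between -0.0535 and 0.0535 m or y of cube7_c in the frame of bed between -0.0535 and 0.0535 m)) or (y of cube6_c in the frame of bed between -0.0535 and 0.0535 m and y of cube7_c in the frame of bed between -0.0535 and 0.0535 m)) and ((y of cube0_c in the frame of bed above 0.0415 m and (y of cube1_c in the frame of bed above 0.0415 m or y of cube2_c in the frame of bed above 0.0415 m or y of cube3_c in the frame of bed above 0.0415 m or y of cube4_c in the frame of bed above 0.0415 m or y of cube5_c in the frame of bed above 0.0415 m or y of cube6_c in the frame of bed above 0.0415 m or y of cube7_c in the frame of bed above 0.0415 m)) or (y of cube1_c in the frame of bed above 0.0415 m and (y of cube2_c in the frame of bed above 0.0415 m or y of cube3_c in the frame of bed above 0.0415 m or y of cube4_c in the frame of bed above 0.0415 m or y of cube5_c in the frame of bed above 0.0415 m or y of cube6_c in the frame of bed above 0.0415 m or y of cube7_c in the frame of bed above 0.0415 m)) or (y of cube2_c in the frame of bed above 0.0415 m and (y of cube3_c in the frame of bed above 0.0415 m or y of cube4_c in the frame of bed above 0.0415 m or y of cube5_c in the frame of bed above 0.0415 m or y of cube6_c in the frame of bed above 0.0415 m or y of cube7_c in the frame of bed above 0.0415 m)) or (y of cube3_c in the frame of bed above 0.0415 m and (y of cube4_c in the frame of bed above 0.0415 m or y of cube5_c in the frame of bed above 0.0415 m or y of cube6_c in the frame of bed above 0.0415 m or y of cube7_c in the frame of bed above 0.0415 m)) or (y of cube4_c in the frame of bed above 0.0415 m and (y of cube5_c in the frame of bed above 0.0415 m or y of cube6_c in the frame of bed above 0.0415 m or y of cube7_c in the frame of bed above 0.0415 m)) or (y of cube5_c in the frame of bed above 0.0415 m and (y of cube6_c in the frame of bed above 0.0415 m or y of cube7_c in the frame of bed above 0.0415 m)) or (y of cube6_c in the frame of bed above 0.0415 m and y of cube7_c in the frame of bed above 0.0415 m)) and distance between rake_grip and rest_seat below 0.02 m and angle between the x axis of rake_grip and the x axis of rest_seat, either way round below 0.12 rad and angle between rake_grip's own z axis and vertical below 0.12 rad and linear speed of each of rake, cube0, cube1, cube2, cube3, cube4, cube5, cube6, cube7 below 0.02 m/s); the robot touches nothing.
It fails at once if the rake presses on the tray (mat or walls) with more than 16 N (contact force between rake and tray above 16 N).
It fails at once if the rake presses on a cube with more than 16 N (contact force between rake and cube0 above 16 N or contact force between rake and cube1 above 16 N or contact force between rake and cube2 above 16 N or contact force between rake and cube3 above 16 N or contact force between rake and cube4 above 16 N or contact force between rake and cube5 above 16 N or contact force between rake and cube6 above 16 N or contact force between rake and cube7 above 16 N).
It fails at once if a cube is moved by the gripper or arm instead of the rake (contact force between any of the fingers, the arm and cube0 above 0.5 N or contact force between any of the fingers, the arm and cube1 above 0.5 N or contact force between any of the fingers, the arm and cube2 above 0.5 N or contact force between any of the fingers, the arm and cube3 above 0.5 N or contact force between any of the fingers, the arm and cube4 above 0.5 N or contact force between any of the fingers, the arm and cube5 above 0.5 N or contact force between any of the fingers, the arm and cube6 above 0.5 N or contact force between any of the fingers, the arm and cube7 above 0.5 N).
It fails at once if the egg flat is knocked (over 2 N) (contact force between any of the fingers, the arm, rake and eggflat above 2 N).
It fails at once if the bottle, egg cup, torch or brush is shifted by more than 20 mm or tipped (distance of any of spray, eggcup, torch, brush from where it was at the start of the episode above 0.02 m or angle between any of spray, eggcup's own z axis and vertical above 0.3 rad).
It also fails if it takes over 61 s, if anything falls off the work surface, if the arm or the gripper's body presses on something with over 40 N, if the wrist force passes 120 N, or if a joint passes its speed limit or range.

## Robot

A 6-joint arm with a two-finger parallel gripper is mounted at the origin on the work surface. World frame = base frame: x ahead of the robot, y to its left, z up, the work surface at z = 0. Lengths are in m, angles in rad, forces in N, time in s.
With the tool pointing down it reaches from about 0.35 to 0.975 m from the base axis. Payload 4.9 kg.
Tool frame: the origin (TCP) lies at the very end of the fingers, on their centre line; the grasp point (between the pads) lies 19 mm behind it; z points along the fingers, y is the direction in which the jaws open and shut (so a half turn about z gives the same grasp; the last joint's range is limited). The gripper opens to 85 mm and grips with 20 to 120 N. Pads are 22 mm wide; open, the fingers measure 114 mm over their backs; the gripper's body (76 mm by 85 mm) begins 54 mm behind the grasp point. The pads swing forward as they close: fully open they stand 13 mm farther back than shut.
Start: joints at [-1.368, 0.053, 1.613, -0, 1.476, -0.119], TCP at [0.198, -0.593, 0.205] pointing down, gripper open.
Joint ranges: [-3.01, 3.01], [-1.01, 2.22], [0.06, 2.58], [-1.02, 4.17], [0.09, 2.62], [-3.14, 3.14]. Speed limits (rad/s): [2.57, 2.57, 3.14, 3.14, 3.14, 3.14].

## Interface

Orientations are given as a rotation vector (axis times angle).
In Python, from station import ctrl gives the robot as it stands.
- The arm moves only by the tool step_arm, never from a script. Its argument "moves" is a list of rows, each a list of 5 numbers: the opening, from 0 (shut) to 1 (fully open), then the shift along the world's x, y, z in m, then the turn about the world's z in degrees. A call has 1 to 20 rows; each row shifts and turns the pose as measured when the row begins; what a row does not reach is not made up. A row lasts 1/8 s, in which the tool goes at most 62.5 mm and 10.7 degrees, less where a joint would pass 70% of its speed; a pose out of reach is approached as far as the arm can. A call is refused whole if a number of a shift passes 0.0625 or a number of a turn 10.7, either way. A call with a gripper value outside its range is refused whole. The fingers move at their own pace and stop on an object; "newtons" is the grip in N (left out, the last holds). Time passes only in rows, so rows that do not move let the fingers close. It gives the time, the measured TCP pose, the force and the opening at its end, in the units of the state.
- ctrl.get_obs(): the state, without advancing time (a new reading comes with each control period).
- ctrl.get_image(name): name is "side" or "top"; returns a dict with "color" (384x512x3 uint8, red, green, blue), "camera_matrix" (3x3 intrinsics, pixels), "R" (3x3) and "t" (3): a world point X has camera coordinates R X + t. Camera axes: x right, y down, z forward; pixel columns grow to the right and rows downward; lengths in m; the calibration is good to about 2 mm. A picture is of the moment at which its call begins. There is no depth.
- ctrl.finish_job(): hands the job in, once; it reports no verdict.
Trained networks look in a picture, given as the dict that the camera call returned (one of the last four; its "shot" number tells which), for a name from the list of things; names that differ only in an ending like _2 or _b are one class to them, and where a whole thing is asked for, a point or a joint stands for the part that bears it (a point fixed in the world has none). Each returns a list of dicts, best first, with "p" (0 to 1); they miss things now and then, are a little off and sometimes report something else, mostly with a low value. They report only what shows in the picture. A call takes as long as a camera call. They do not tell look-alikes from the thing itself.
- ctrl.spot_in(picture, query): "bbox" ([left, top, right, bottom] in pixels, round what is visible of it).
The state is a dict: "t": time; "q": joint angles; "dq": joint speeds; "effort": joint torques, N m; "tool_pos": TCP position; "tool_rot": TCP orientation; "contact_force": force on the tool from outside, world axes, zero at the start; "wrist_torque": the same for the moment, N m; "opening": finger opening in m.
Only numpy, scipy, OpenCV 4.12 (cv2) and the standard library are available. Lean on these libraries where they do the work, as an engineer would, in place of code of your own. Each camera call takes 0.05 s, during which the arm holds its last target.

## Working session

There is one attempt and no reset: what is moved stays moved. The work goes in short steps, Python scripts to look and compute and a tool call to move; the robot and the scene stay as the last step left them, time stands still between calls to the robot, and variables do not carry over. Pictures are saved under pics/ and viewed, and the job is handed in when it is done.

Besides the shell and the picture viewer there is one more tool, called as a command line: name --pt "numbers of a row" for each row, then --argument value for the rest. step_arm: Moves the arm, as the interface text tells. Its arguments: {"type":"object","properties":{"moves":{"type":"array","items":{"type":"array","items":{"type":"number"}}},"newtons":{"type":"number"}},"required":["moves"]}

```bash
ls; mkdir -p pics; python3 - <<'E'
from station import ctrl
import cv2
print(ctrl.get_obs())
for n in ["side","top"]:
    p=ctrl.get_image(n); cv2.imwrite(f"pics/{n}0.png",cv2.resize(p["color"][:,:,::-1],(800,600)))
    print(n,p["camera_matrix"],p["R"],p["t"],p["shot"])
    for q in ["rake_grip","rake_collar","rake_ferrule","rest_seat","bed","cube0_c","eggflat","spray","eggcup","torch","brush"]:
        print(q,[( [int(v) for v in d["bbox"]],round(d["p"],2)) for d in ctrl.spot_in(p,q)])
E
```

```text
pics
{'t': 0.0, 'q': array([-1.36798940e+00,  5.33704475e-02,  1.61428968e+00, -1.22805600e-05,
        1.47597694e+00, -1.19019905e-01]), 'dq': array([-0.00108041,  0.00120917,  0.00097758, -0.0015457 , -0.00015377,
        0.00079249]), 'effort': array([ 2.94909814e-04, -3.93674433e+01, -3.70181072e+01, -9.60674288e-05,
        7.08083229e-03, -6.81679737e-06]), 'tool_pos': array([ 0.19753678, -0.59225649,  0.20335722]), 'tool_rot': array([-3.09899149e+00, -5.03020269e-01,  1.53580204e-04]), 'contact_force': array([-0.76376121,  0.71235721,  0.11941228]), 'wrist_torque': array([-0.04650659,  0.03452035, -0.03768167]), 'opening': 0.08531481722397394}
side [[381.26927834   0.         256.04274967]
 [  0.         381.26927834 197.37610593]
 [  0.           0.           1.        ]] [[ 0.99676228 -0.08015104  0.00638528]
 [-0.05614244 -0.75063608 -0.65832629]
 [ 0.05755856  0.65583633 -0.7527056 ]] [-0.534987    0.11398841  1.20102796] 1
rake_grip [([217, 105, 273, 143], 0.74), ([218, 310, 307, 384], 0.6)]
rake_collar [([214, 106, 273, 141], 0.87)]
rake_ferrule [([215, 108, 270, 139], 
[... 825 characters left out ...]
6138] 2
rake_grip [([110, 160, 151, 224], 0.73), ([231, 115, 276, 126], 0.49), ([301, 87, 325, 121], 0.37)]
rake_collar [([106, 157, 149, 227], 0.89)]
rake_ferrule [([108, 159, 150, 225], 0.68), ([306, 87, 327, 119], 0.44)]
rest_seat [([88, 256, 145, 318], 0.7), ([101, 175, 157, 239], 0.59), ([303, 88, 325, 122], 0.52)]
bed [([217, 165, 322, 220], 0.62)]
cube0_c [([232, 189, 242, 201], 0.45)]
eggflat [([356, 158, 414, 224], 0.87), ([304, 85, 326, 122], 0.39)]
spray [([303, 84, 325, 120], 0.62)]
eggcup [([172, 108, 191, 130], 0.65), ([253, 190, 253, 196], 0.53)]
torch [([232, 113, 274, 127], 0.68), ([170, 108, 191, 132], 0.41)]
brush [([339, 123, 398, 142], 0.62), ([303, 86, 325, 119], 0.26)]
```

View pics/side0.png

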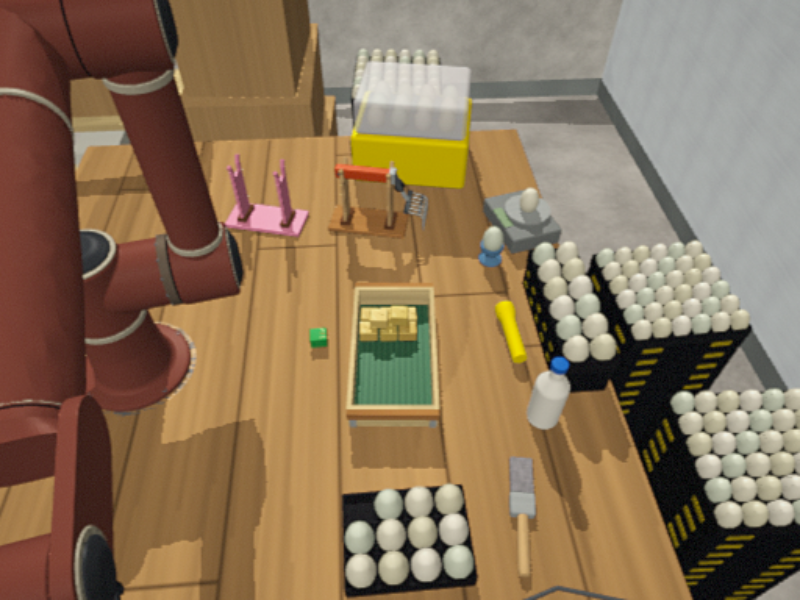

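View pics/top0.png

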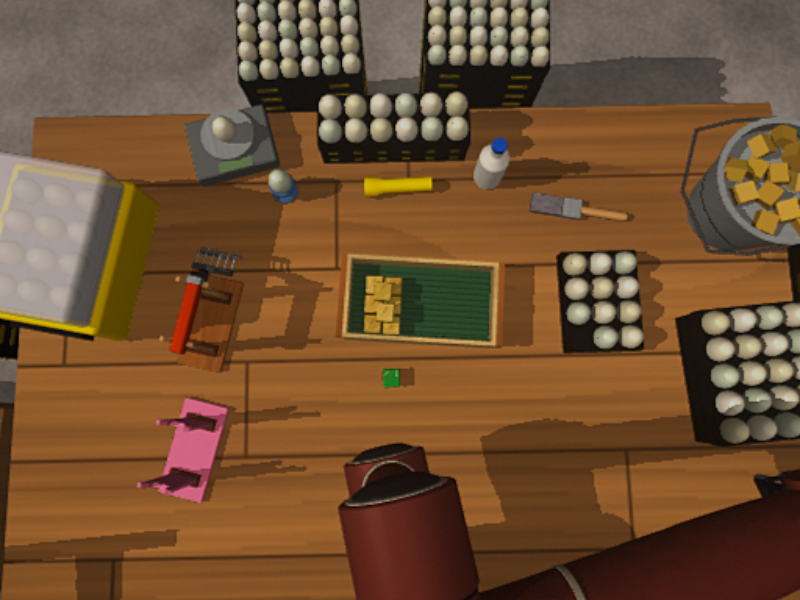

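The scene from both views (800×600 pixels):

| Thing | Side view | Top view |
|---|---|---|
| Red-handled rake on its wooden rest | (370,175) | (190,310) |
| Pink rest look-alike | (270,200) | (195,450) |
| Tray, heap at the left (+y) end | – | (420,300) |
| Green cube look-alike | – | (391,378) |

Next I'll crop in closer.

```bash
cat > h.py <<'E'
import numpy as np, cv2
from station import ctrl
def snap(n,tag,box=None,s=1):
    p=ctrl.get_image(n); im=p["color"][:,:,::-1]
    if box: 
        im=im[box[1]:box[3],box[0]:box[2]]
    cv2.imwrite(f"pics/{tag}.png",cv2.resize(im,None,fx=s,fy=s,interpolation=cv2.INTER_CUBIC)); return p
def ray(p,u,v):
    d=p["R"].T@np.linalg.solve(p["camera_matrix"],[u,v,1]); c=-p["R"].T@p["t"]; return c,d
def atz(p,u,v,z):
    c,d=ray(p,u,v); return c+d*(z-c[2])/d[2]
def proj(p,X):
    x=p["camera_matrix"]@(p["R"]@np.asarray(X)+p["t"]); return x[:2]/x[2]
def tri(p1,a,p2,b):
    c1,d1=ray(p1,*a); c2,d2=ray(p2,*b)
    d1/=np.linalg.norm(d1);d2/=np.linalg.norm(d2)
    A=np.stack([d1,-d2],1); s=np.linalg.lstsq(A,c2-c1,rcond=None)[0]
    return (c1+d1*s[0]+c2+d2*s[1])/2, np.linalg.norm(c1+d1*s[0]-c2-d2*s[1])
E
python3 - <<'E'
from h import *
snap("top","topR",(95,145,165,245),6); snap("side","sideR",(205,90,285,160),9)
snap("top","topT",(210,155,330,225),6); snap("side","sideT",(215,170,290,280),5)
E
```

```text
(no output)
```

View pics/topR.png

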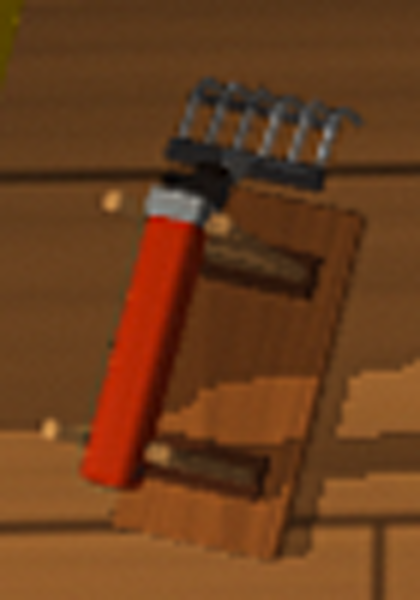

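View pics/sideR.png

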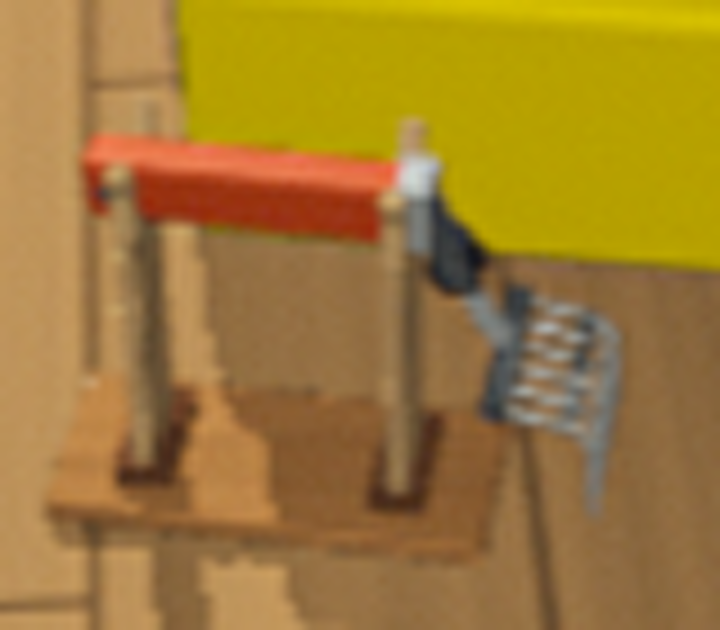

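View pics/topT.png

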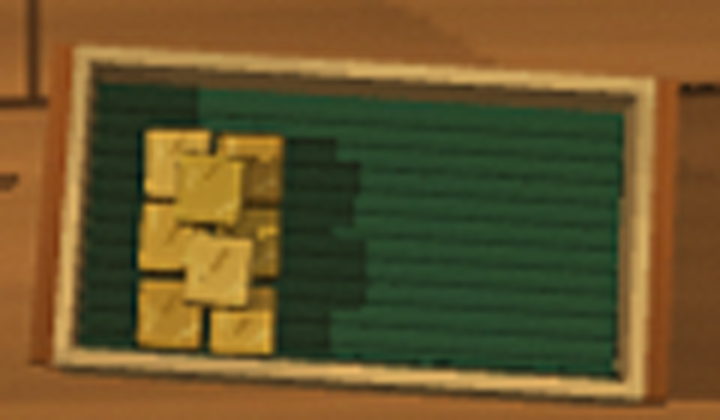

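View pics/sideT.png

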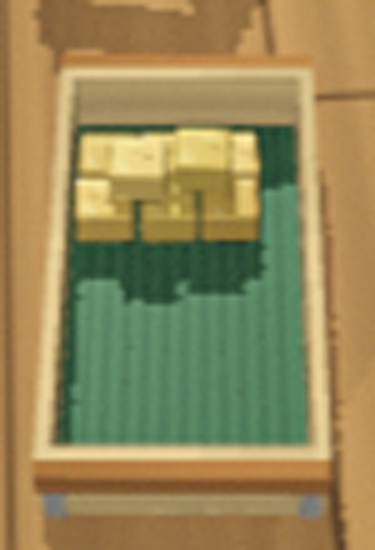

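```bash
cat > m.py <<'E'
from h import *
from scipy.optimize import least_squares
p=snap("top","tmp"); s=snap("side","tmp2")
f=lambda c,b,k:((np.array(c)+.5)/k-.5)+np.array(b)
T=lambda c:f(c,(95,145),6)
ft=[atz(p,*T(c),0.172) for c in [(112,201),(218,222),(50,429),(157,452)]]
F=(ft[0]+ft[1])/2;Rr=(ft[2]+ft[3])/2
print("forks",np.round(ft,4)); d=F-Rr; print("len",np.linalg.norm(d),"yaw",np.degrees(np.arctan2(d[1],d[0])), "seat",Rr+d*70/110)
h=[atz(p,*T(c),0.164) for c in [(82,462),(138,485),(147,212),(205,215)]]
print("handle",np.round(h,4)); 
S=lambda c:f(c,(205,90),9)
# side: rear handle top corners, fork tips
for nm,c,z in [("rear fork near",(118,170),.172),("front fork near",(393,198),.172),("front fork far",(413,123),.172),("tine tip near-right",(595,512),None)]:
    if z: print(nm,atz(s,*S(c),z))
Tt=lambda c:f(c,(210,155),6)
meas=[Tt(c) for c in [(75,47),(655,78),(645,400),(52,368),(92,64),(637,95),(628,383),(75,348)]]
loc=[(83,150.5),(83,-150.5),(-83,-150.5),(-83,150.5),(75,142.5),(75,-142.5),(-75,-142.5),(-75,142.5)]
def X(q,l,z): 
    c,s_=np.cos(q[2]),np.sin(q[2]); l=np.array(l)/1000; return np.array([q[0]+c*l[0]-s_*l[1],q[1]+s_*l[0]+c*l[1],z])
r=least_squares(lambda q:np.concatenate([proj(p,X(q,l,.060))-m for l,m in zip(loc,meas)]),[.65,0,0])
print("bed",r.x[:2],np.degrees(r.x[2]),np.round(r.fun,1))
q=r.x; 
def inbed(P): 
    dx=P[:2]-q[:2]; c,s_=np.cos(q[2]),np.sin(q[2]); return np.array([c*dx[0]+s_*dx[1],-s_*dx[0]+c*dx[1]])*1000
tops={"a":(178,163,.04),"b":(250,162,.04),"c":(165,235,.04),"d":(255,250,.04),"e":(170,313,.04),"f":(243,328,.04),"U1":(210,190,.066),"U2":(218,270,.066)}
for k,(u,v,z) in tops.items(): print(k,np.round(inbed(atz(p,*Tt((u,v)),z))))
for nm,c,z in [("heap left edge lower top",(137,310),.04),("heap right edge",(277,320),.04),("top edge",(180,130),.04),("bot",(180,350),.04)]: print(nm,np.round(inbed(atz(p,*Tt(c),z))))
E
python3 m.py
```

```text
forks [[0.5468 0.4137 0.172 ]
 [0.5357 0.3638 0.172 ]
 [0.4402 0.4391 0.172 ]
 [0.4285 0.3893 0.172 ]]
len 0.10991459051670681 yaw -13.375091234550393 seat [0.50239362 0.39801157 0.172     ]
handle [[0.4253 0.4267 0.164 ]
 [0.4141 0.4004 0.164 ]
 [0.5428 0.3999 0.164 ]
 [0.5408 0.3725 0.164 ]]
rear fork near [0.43042797 0.38870424 0.172     ]
front fork near [0.53721049 0.3627716  0.172     ]
front fork far [0.54850295 0.41173461 0.172     ]
bed [ 0.51710062 -0.02790942] -4.457433617446974 [ 0.1  0.1  0.1  0.3  0.  -0.1  0.2 -0.4 -0.3 -0.1  0.4 -0.2  0.3 -0.1
 -0.8  0.5]
a [29. 95.]
b [31. 57.]
c [-10.  99.]
d [-15.  52.]
e [-50.  94.]
f [-56.  56.]
U1 [11. 76.]
U2 [-30.  70.]
heap left edge lower top [-50. 111.]
heap right edge [-51.  38.]
top edge [46. 95.]
bot [-69.  87.]
```

```bash
cat >> m.py <<'E'
print('---')
yaw=np.radians(-13.2); u=np.array([np.cos(yaw),np.sin(yaw),0]); w=np.array([-np.sin(yaw),np.cos(yaw),0])
G=np.array([.5045,.396,.150])
for off in (0,3,6):
  for e in (0,10,20,30):
    g=G+u*(off-2)/1000
    tip=lambda y:g+u*(.121+.00045*e)+w*y+np.array([0,0,-(.115+.0009*e)])
    bar=lambda y:g+u*(.079+.00045*e)+w*y+np.array([0,0,-(.063+.0009*e)])
    k=lambda P,pp,b,n:tuple(np.round((proj(pp,P)-np.array(b)+.5)*n-.5).astype(int))
    print(off,e,"side tip-",k(tip(-.0385),s,(205,90),9),"tip+",k(tip(.0385),s,(205,90),9),"bar-",k(bar(-.04),s,(205,90),9),"| top tip+",k(tip(.0385),p,(95,145),6),"tip-",k(tip(-.0385),p,(95,145),6),"bar+-",k(bar(.04),p,(95,145),6),k(bar(-.04),p,(95,145),6))
E
python3 m.py | sed '1,/---/d'
```

```text
0 0 side tip- (np.int64(579), np.int64(509)) tip+ (np.int64(602), np.int64(391)) bar- (np.int64(480), np.int64(403)) | top tip+ (np.int64(221), np.int64(97)) tip- (np.int64(362), np.int64(127)) bar+- (np.int64(166), np.int64(152)) (np.int64(319), np.int64(184))
0 10 side tip- (np.int64(589), np.int64(526)) tip+ (np.int64(612), np.int64(409)) bar- (np.int64(491), np.int64(421)) | top tip+ (np.int64(228), np.int64(93)) tip- (np.int64(368), np.int64(122)) bar+- (np.int64(174), np.int64(147)) (np.int64(326), np.int64(179))
0 20 side tip- (np.int64(599), np.int64(543)) tip+ (np.int64(621), np.int64(426)) bar- (np.int64(502), np.int64(439)) | top tip+ (np.int64(235), np.int64(89)) tip- (np.int64(374), np.int64(118)) bar+- (np.int64(182), np.int64(143)) (np.int64(333), np.int64(174))
0 30 side tip- (np.int64(609), np.int64(560)) tip+ (np.int64(631), np.int64(443)) bar- (np.int64(512), np.int64(457)) | top tip+ (np.int64(242), np.int64(85)) tip- (np.int64(380), np.int64(114)) bar+- (np.int64(190), np.int64(138)) (np.int64(339), np.int64(169))
3 0 side tip- (np.int64(587), np.int64(509)) tip+
[... 1352 characters left out ...]
np.int64(506), np.int64(423)) | top tip+ (np.int64(231), np.int64(82)) tip- (np.int64(371), np.int64(112)) bar+- (np.int64(177), np.int64(136)) (np.int64(329), np.int64(168))
6 20 side tip- (np.int64(614), np.int64(545)) tip+ (np.int64(635), np.int64(427)) bar- (np.int64(516), np.int64(441)) | top tip+ (np.int64(238), np.int64(79)) tip- (np.int64(377), np.int64(107)) bar+- (np.int64(185), np.int64(131)) (np.int64(336), np.int64(163))
6 30 side tip- (np.int64(623), np.int64(562)) tip+ (np.int64(644), np.int64(444)) bar- (np.int64(527), np.int64(459)) | top tip+ (np.int64(245), np.int64(75)) tip- (np.int64(383), np.int64(103)) bar+- (np.int64(193), np.int64(127)) (np.int64(342), np.int64(158))
```

```bash
python3 - <<'E'
from h import *
p=ctrl.get_image("top"); s=ctrl.get_image("side")
k=.64
for c in [(355,155),(465,185)]: print("box bottom",atz(s,c[0]*k,c[1]*k,0))
for a,b in [((155,205),(470,125)),((125,335),(357,100))]:
    print(tri(p,(a[0]*k,a[1]*k),s,(b[0]*k,b[1]*k)))
for n,b in [("spray",(339,231,365,276)),("eggcup",(308,142,323,171))]: print(n,atz(s,(b[0]+b[2])/2,b[3],0))
print("eggflat",atz(p,385,191,.05))
for X in [(.506,.396,.15),(.506,.45,.15)]: print(proj(p,X)/k,proj(s,X)/k)
E
```

```text
box bottom [0.46482001 0.69452047 0.        ]
box bottom [7.54319164e-01 5.35818005e-01 1.11022302e-16]
(array([0.69822421, 0.43731031, 0.23298746]), np.float64(0.06438170365476673))
(array([0.45469608, 0.448726  , 0.30298947]), np.float64(0.045532332928186994))
spray [ 7.99375823e-01 -2.12274862e-01  1.11022302e-16]
eggcup [0.77227079 0.22231789 0.        ]
eggflat [ 0.51255676 -0.3879813   0.05      ]
[190.1887366  302.32967106] [373.49926524 174.0984549 ]
[160.57236703 302.95086312] [372.33984558 160.36883752]
```

step_arm --pt "1 0.02 0.02 0.045 0" --pt "1 0.03 0.035 0.04 0" --pt "1 0.04 0.045 0.02 -4" --pt "1 0.04 0.045 0 -4" --pt "1 0.04 0.045 0 -4" --pt "1 0.04 0.045 0 -4" --pt "1 0.03 0.05 0 -4" --pt "1 0.02 0.055 0 -4" --pt "1 0 0.06 0 -4" --pt "1 0 0.06 0 -3" --pt "1 0 0.06 0 0" --pt "1 0 0.06 0 0" --pt "1 0 0.06 0 0" --pt "1 0 0.06 0 0" --pt "1 0 0.06 0 0" --pt "1 0 0.06 0 0" --pt "1 0 0.06 0 0" --pt "1 0 0.06 0 0" --pt "1 0 0.04 0 0" --newtons 90

```text
t: 4.08
tool_pos: [0.4588, 0.4175, 0.3147]
tool_rot: [-3.118, 0.382, -0.023]
contact_force: [0.1, -0.9, -0.0]
opening: 0.0854
```

step_arm --pt "1 0.047 -0.022 0 0.7" --pt "1 0 0 -0.05 0" --pt "1 0 0 -0.04 0" --pt "1 0 0 -0.02 0" --pt "1 0 0 0 0"

```text
t: 4.7
tool_pos: [0.5059, 0.4001, 0.2026]
tool_rot: [-3.119, 0.35, -0.026]
contact_force: [-0.4, 0.4, 0.0]
opening: 0.0854
```

```bash
python3 - <<'E'
from h import *
o=ctrl.get_obs();print(o["tool_pos"],o["tool_rot"])
snap("top","topG",(95,145,165,245),6); snap("side","sideG",(195,60,285,160),7)
E
```

```text
[0.50593405 0.40008815 0.20261323] [-3.11919883  0.34976476 -0.0257014 ]
```

View pics/topG.png

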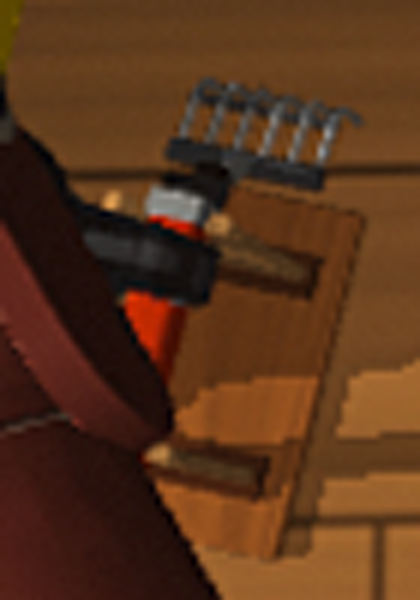

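View pics/sideG.png

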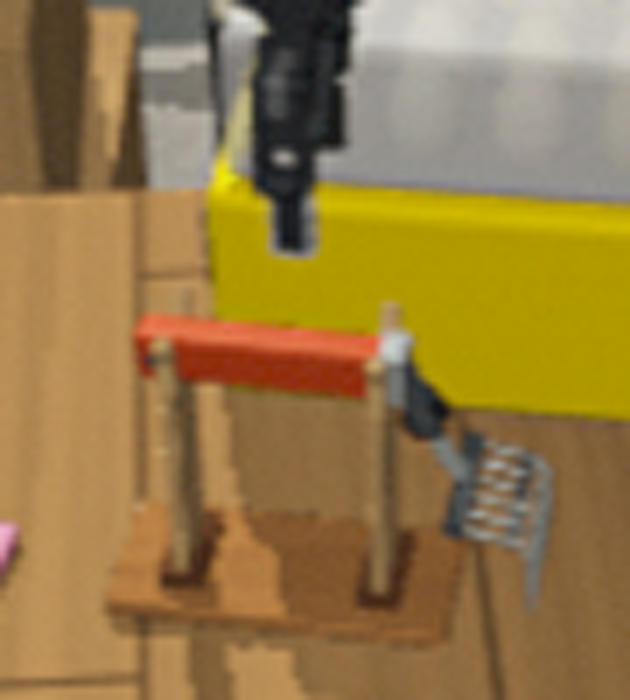

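step_arm --pt "1 0 -0.004 -0.04 0" --pt "1 0 0 -0.025 0" --pt "1 0 0 -0.009 0" --pt "1 0 0 0 0"

```text
t: 5.3
tool_pos: [0.5123, 0.4002, 0.1415]
tool_rot: [-3.105, 0.348, -0.054]
contact_force: [0.9, 1.7, 0.8]
opening: 0.0852
```

```bash
python3 - <<'E'
from h import *
o=ctrl.get_obs();print(o)
E
```

```text
{'t': 5.3, 'q': array([ 0.55252646,  0.13021596,  1.63773434, -0.00812898,  1.33631157,
        2.34806468]), 'dq': array([ 1.04582389e-04, -1.60555159e-02, -2.39115373e-02,  2.61572397e-04,
        3.23186868e-03,  2.66841171e-06]), 'effort': array([-3.13966151e-02, -4.11230385e+01, -3.54784548e+01, -2.60327611e-02,
       -1.41681125e-01,  1.89092189e-04]), 'tool_pos': array([0.51231985, 0.40021641, 0.14150018]), 'tool_rot': array([-3.10495028,  0.34764503, -0.05355437]), 'contact_force': array([0.85571444, 1.65640734, 0.78525874]), 'wrist_torque': array([-0.00718854,  0.04136639,  0.05330053]), 'opening': 0.08520010922707925}
```

step_arm --pt "1 -0.003 -0.002 -0.007 0" --pt "1 -0.003 -0.002 -0.005 0" --pt "1 0 0 0 0"

```text
t: 5.68
tool_pos: [0.5076, 0.3971, 0.1328]
tool_rot: [-3.101, 0.347, -0.061]
contact_force: [1.0, 0.6, -0.1]
opening: 0.0854
```

```bash
python3 - <<'E'
from h import *
o=ctrl.get_obs();print(o["q"],o["tool_pos"],o["tool_rot"])
E
```

```text
[ 0.55226644  0.1209593   1.66311634 -0.00817487  1.31442751  2.34782972] [0.50759803 0.39710893 0.13275157] [-3.10133278  0.34702595 -0.06058394]
```

step_arm --pt "1 -0.001 -0.001 -0.004 0" --pt "0.5 0 0 0 0" --pt "0.2 0 0 0 0" --pt "0 0 0 0 0" --pt "0 0 0 0 0" --pt "0 0 0 0 0" --newtons 100

```text
t: 6.42
tool_pos: [0.507, 0.3966, 0.1298]
tool_rot: [-3.1, 0.347, -0.062]
contact_force: [-0.3, 0.0, 0.2]
opening: 0.0205
```

step_arm --pt "0 0 0 0 0" --pt "0 0 0 0.02 0" --pt "0 0 0 0.035 0" --pt "0 0 0 0.035 0" --pt "0 0 0 0.03 0" --pt "0 0 0 0 0" --newtons 110

```text
t: 7.18
tool_pos: [0.5053, 0.3951, 0.2544]
tool_rot: [-3.103, 0.347, -0.059]
contact_force: [0.1, -0.2, -1.3]
opening: 0.02
```

```bash
python3 - <<'E'
from h import *
o=ctrl.get_obs();print(o["q"],o["tool_pos"],o["tool_rot"])
snap("side","sideL",(195,60,305,160),7)
E
```

```text
[ 0.55158285  0.03788033  1.54614077 -0.00812069  1.51614572  2.34556103] [0.50529767 0.39510729 0.25440971] [-3.10256452  0.34722944 -0.05876648]
```

View pics/sideL.png

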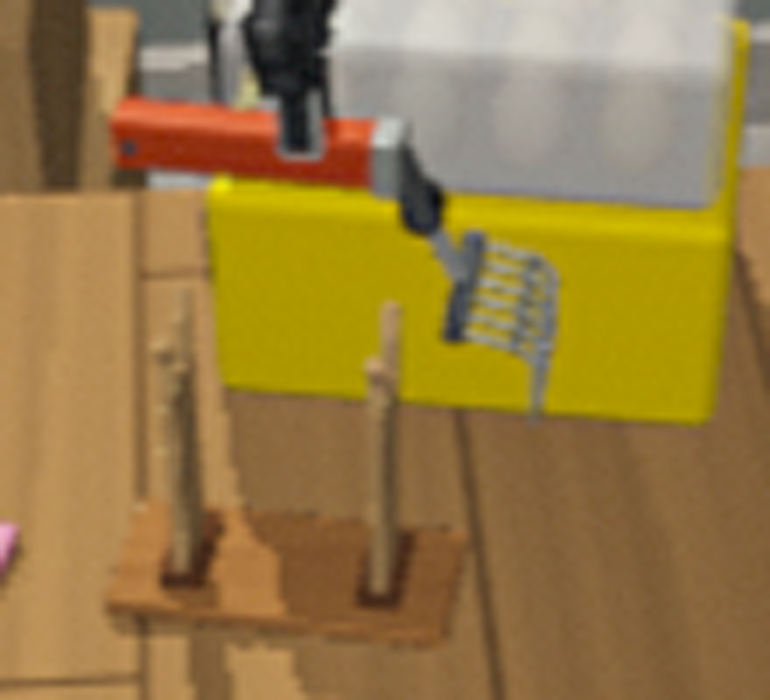

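step_arm --pt "0 0 -0.03 0 9.8" --pt "0 0 -0.045 0 9.8" --pt "0 0 -0.045 0 9.8" --pt "0 0 -0.045 0 9.8" --pt "0 0 -0.045 0 9.8" --pt "0 0 -0.045 0 9.8" --pt "0 0 -0.045 0 9.8" --pt "0 0 -0.045 0 9.8" --pt "0 0 -0.045 0 9.8" --pt "0 0 -0.04 0 9.8" --pt "0 0 0 0 0"

```text
t: 8.6
tool_pos: [0.4905, -0.0501, 0.2252]
tool_rot: [-2.224, -2.17, 0.03]
contact_force: [-0.3, 0.4, -3.3]
opening: 0.0204
```

```bash
cat >> h.py <<'E'
from scipy.spatial.transform import Rotation as Ro
BED=np.array([.5171,-.0279]); BY=np.radians(-4.46)
def tobed(P):
    d=np.asarray(P)[:2]-BED; c,s=np.cos(BY),np.sin(BY); return np.array([c*d[0]+s*d[1],-s*d[0]+c*d[1]])*1000
def frombed(x,y):
    c,s=np.cos(BY),np.sin(BY); return BED+np.array([c*x-s*y,s*x+c*y])/1000
def st():
    o=ctrl.get_obs(); R=Ro.from_rotvec(o["tool_rot"]).as_matrix(); P=o["tool_pos"]
    yaw=np.degrees(np.arctan2(R[1,0],R[0,0])); u=np.array([np.cos(np.radians(yaw)),np.sin(np.radians(yaw))])
    # tool-fixed offset: grip->tip measured when rake level at grasp
    Rg=Ro.from_rotvec([-3.1,.347,-.062]).as_matrix()
    yg=np.radians(-13.0); ug=np.array([np.cos(yg),np.sin(yg),0])
    tipw=ug*.122+np.array([0,0,.0202-.117]); tip=P+R@(Rg.T@tipw)
    gy=R@(Rg.T@ug)
    print("t",round(o["t"],2),"tcp",np.round(P,4),"toolyaw",round(yaw,2),"tilt",np.round(R[:2,2],3),"rake yaw",round(np.degrees(np.arctan2(gy[1],gy[0])),1),"pitch",round(gy[2],3),"tip bed",np.round(tobed(tip)),"tip h over mat",round((tip[2]-.014)*1000,1),"F",np.round(o["contact_force"],2),"q",np.round(o["q"],2))
    return tip
E
python3 - <<'E'
from h import *
st()
snap("side","sideM",(170,60,320,280),3.5);snap("top","topM",(150,120,350,260),4)
E
```

```text
t 8.6 tcp [ 0.4905 -0.0501  0.2252] toolyaw 88.58 tilt [-0.038  0.011] rake yaw 88.4 pitch -0.027 tip bed [-32.  95.] tip h over mat 111.1 F [-0.32  0.45 -3.26] q [-0.25 -0.25  1.86  0.    1.57 -0.23]
```

View pics/sideM.png

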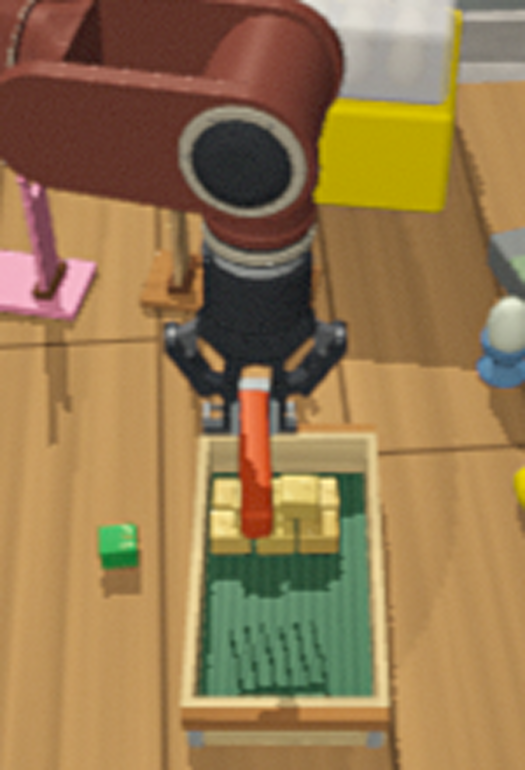

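View pics/topM.png

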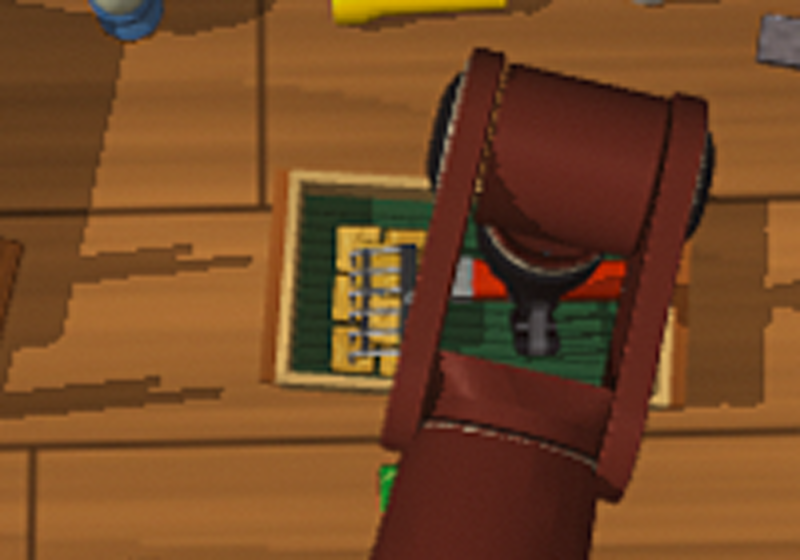

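step_arm --pt "0 0.007 0.008 0 -1" --pt "0 0.007 0.008 0 -1" --pt "0 0.005 0.005 -0.015 -1" --pt "0 0 0 -0.015 0" --pt "0 0 0 -0.01 0" --pt "0 0 0 0 0"

```text
t: 9.45
tool_pos: [0.5092, -0.0209, 0.1793]
tool_rot: [-2.274, -2.11, 0.031]
contact_force: [0.2, 0.9, -1.9]
opening: 0.0199
```

```bash
python3 - <<'E'
from h import *
t=st()
p=snap("top","topN",(180,140,330,240),5)
print((proj(p,t)-[180,140]+.5)*5, [(proj(p,np.append(frombed(*(tobed(t)+[k,0])),t[2]))-[180,140]+.5)*5 for k in(-38,38)])
snap("side","sideN",(200,130,300,240),6)
E
```

```text
t 9.45 tcp [ 0.5092 -0.0209  0.1793] toolyaw 85.69 tilt [-0.042  0.016] rake yaw 85.5 pitch -0.025 tip bed [-10. 126.] tip h over mat 65.5 F [ 0.21  0.86 -1.87] q [-0.19 -0.18  1.88  0.01  1.49 -0.12]
[240.83216402 259.50082383] [array([236.66487832, 321.61589696]), array([244.96093444, 197.95983632])]
```

View pics/topN.png

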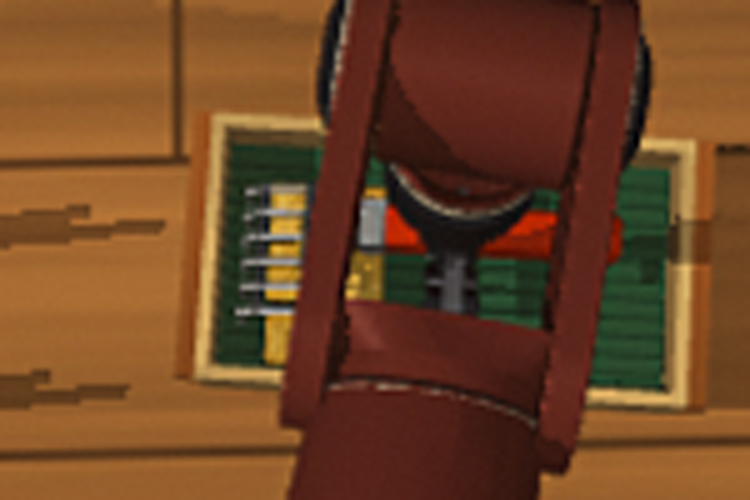

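View pics/sideN.png

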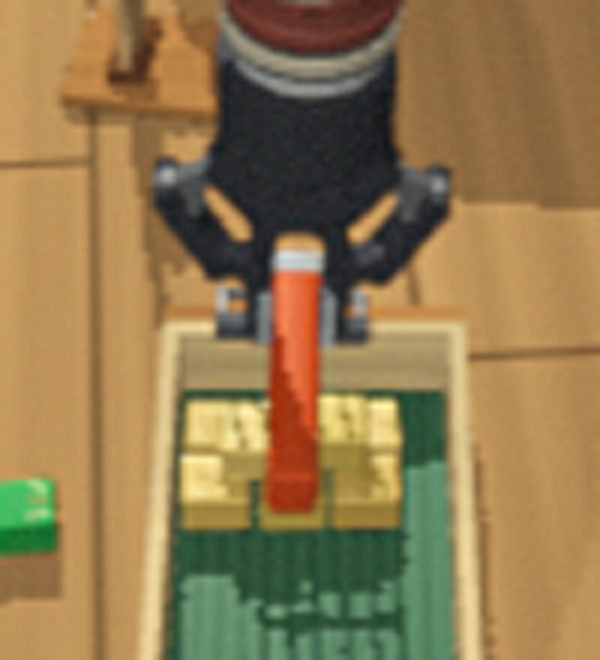

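step_arm --pt "0 -0.003 0 -0.01 0" --pt "0 -0.002 0 -0.01 0" --pt "0 0 0 -0.006 0" --pt "0 0 0 0 0"

```text
t: 10.05
tool_pos: [0.505, -0.0218, 0.154]
tool_rot: [-2.278, -2.111, 0.027]
contact_force: [-0.6, -0.8, -2.7]
opening: 0.0202
```

```bash
python3 - <<'E'
from h import *
t=st()
E
```

```text
t 10.05 tcp [ 0.505  -0.0218  0.154 ] toolyaw 85.63 tilt [-0.037  0.015] rake yaw 85.5 pitch -0.025 tip bed [-14. 125.] tip h over mat 40.2 F [-0.64 -0.83 -2.74] q [-0.19 -0.17  1.91  0.01  1.44 -0.12]
```

step_arm --pt "0 0 0 -0.006 0" --pt "0 -0.001 -0.012 0 0" --pt "0 -0.001 -0.015 0.0005 0" --pt "0 -0.001 -0.015 0.0005 0"

```text
t: 10.55
tool_pos: [0.5023, -0.0661, 0.1493]
tool_rot: [-2.277, -2.113, 0.026]
contact_force: [-0.1, -0.7, -2.5]
opening: 0.02
```

```bash
python3 - <<'E'
from h import *
t=st()
E
```

```text
t 10.55 tcp [ 0.5023 -0.0661  0.1493] toolyaw 85.71 tilt [-0.036  0.014] rake yaw 85.5 pitch -0.026 tip bed [-13.  80.] tip h over mat 35.4 F [-0.06 -0.67 -2.47] q [-0.28 -0.16  1.92  0.    1.43 -0.21]
```

step_arm --pt "0 -0.001 -0.015 0 0" --pt "0 -0.001 -0.015 0 0" --pt "0 -0.001 -0.015 0 0" --pt "0 -0.001 -0.015 0 0" --pt "0 -0.001 -0.012 0 0" --pt "0 0 0 0 0"

```text
t: 11.3
tool_pos: [0.497, -0.1455, 0.1499]
tool_rot: [-2.282, -2.11, 0.025]
contact_force: [-0.5, -0.2, -2.0]
opening: 0.0203
```

```bash
python3 - <<'E'
from h import *
t=st()
snap("side","s3",(200,130,300,280),5);snap("top","t3",(200,140,340,240),5)
E
```

```text
t 11.3 tcp [ 0.497  -0.1455  0.1499] toolyaw 85.51 tilt [-0.035  0.014] rake yaw 85.3 pitch -0.026 tip bed [-11.   1.] tip h over mat 36.0 F [-0.53 -0.23 -1.98] q [-0.43 -0.14  1.89 -0.    1.43 -0.35]
```

View pics/s3.png

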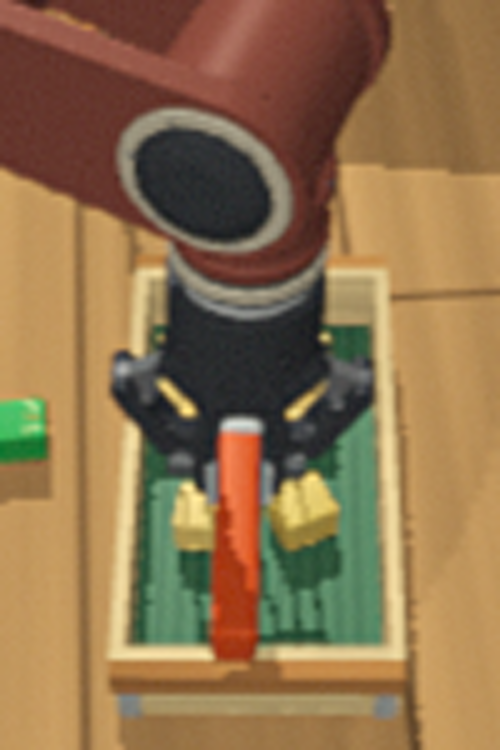

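View pics/t3.png

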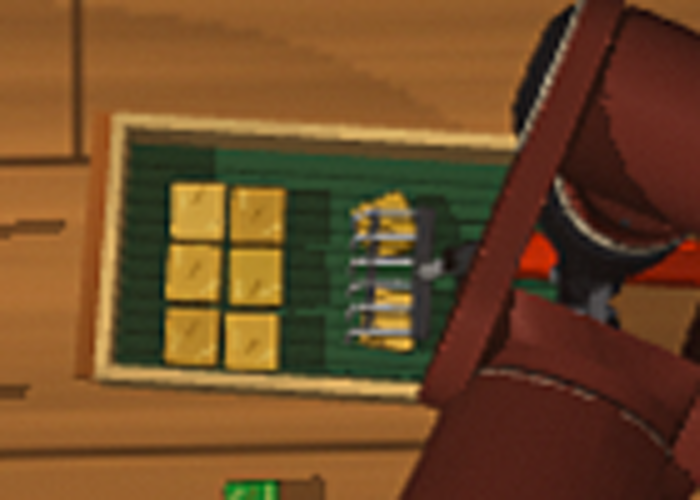

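step_arm --pt "0 0.001 0.008 0.002 0" --pt "0 0.001 0.008 0 0" --pt "0 0 0 -0.01 0" --pt "0 0 0 -0.01 0" --pt "0 0 0 -0.007 0" --pt "0 0 0 0 0"

```text
t: 12.15
tool_pos: [0.4986, -0.1254, 0.122]
tool_rot: [-2.276, -2.113, 0.026]
contact_force: [-0.7, -0.3, -2.2]
opening: 0.0202
```

```bash
python3 - <<'E'
from h import *
t=st()
snap("side","s4",(200,130,300,280),5);snap("top","t4",(200,140,340,240),5)
E
```

```text
t 12.15 tcp [ 0.4986 -0.1254  0.122 ] toolyaw 85.74 tilt [-0.037  0.015] rake yaw 85.6 pitch -0.025 tip bed [-12.  21.] tip h over mat 8.3 F [-0.67 -0.25 -2.16] q [-0.39 -0.12  1.92  0.    1.38 -0.32]
```

View pics/t4.png

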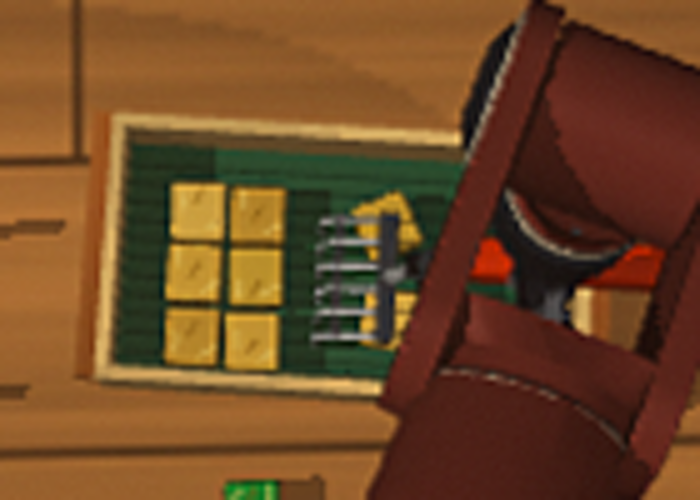

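step_arm --pt "0 0 0 -0.003 0" --pt "0 0 0 -0.002 0" --pt "0 0 0 0 0"

```text
t: 12.62
tool_pos: [0.4999, -0.1262, 0.1188]
tool_rot: [-2.279, -2.114, 0.023]
contact_force: [-0.7, 1.2, -2.5]
opening: 0.0204
```

step_arm --pt "0 0 0 -0.0015 0" --pt "0 0 0 0 0"

```text
t: 12.88
tool_pos: [0.5002, -0.1265, 0.1178]
tool_rot: [-2.279, -2.115, 0.023]
contact_force: [0.2, 1.0, -2.3]
opening: 0.0199
```

step_arm --pt "0 0 0 -0.0015 0" --pt "0 0 0 0 0"

```text
t: 13.12
tool_pos: [0.5004, -0.1267, 0.1169]
tool_rot: [-2.28, -2.116, 0.023]
contact_force: [0.5, -0.8, -1.1]
opening: 0.0203
```

step_arm --pt "0 0 0 -0.0015 0" --pt "0 0 0 0 0"

```text
t: 13.38
tool_pos: [0.5007, -0.127, 0.1158]
tool_rot: [-2.28, -2.116, 0.023]
contact_force: [0.7, -0.1, -0.5]
opening: 0.0203
```

step_arm --pt "0 0 0 -0.0015 0" --pt "0 0 0 0 0"

```text
t: 13.62
tool_pos: [0.5009, -0.1273, 0.1148]
tool_rot: [-2.281, -2.117, 0.023]
contact_force: [-0.5, -1.0, 0.9]
opening: 0.0204
```

step_arm --pt "0 -0.001 -0.008 0 0" --pt "0 -0.001 -0.01 0 0" --pt "0 -0.001 -0.01 0 0"

```text
t: 14.0
tool_pos: [0.4976, -0.1549, 0.1136]
tool_rot: [-2.278, -2.116, 0.019]
contact_force: [0.3, 1.8, -0.8]
opening: 0.0198
```

step_arm --pt "0 -0.001 -0.01 0.0005 0" --pt "0 -0.001 -0.01 0.0005 0" --pt "0 -0.001 -0.01 0.0005 0"

```text
t: 14.38
tool_pos: [0.4939, -0.1872, 0.1146]
tool_rot: [-2.278, -2.114, 0.019]
contact_force: [0.5, 1.2, -2.2]
opening: 0.0205
```

```bash
python3 - <<'E'
from h import *
t=st()
snap("side","s5",(200,130,300,280),5);snap("top","t5",(200,140,340,240),5)
E
```

```text
t 14.38 tcp [ 0.4939 -0.1872  0.1146] toolyaw 85.71 tilt [-0.032  0.016] rake yaw 85.5 pitch -0.023 tip bed [-11. -41.] tip h over mat 1.0 F [ 0.5   1.24 -2.16] q [-0.5  -0.08  1.9  -0.    1.36 -0.43]
```

View pics/t5.png

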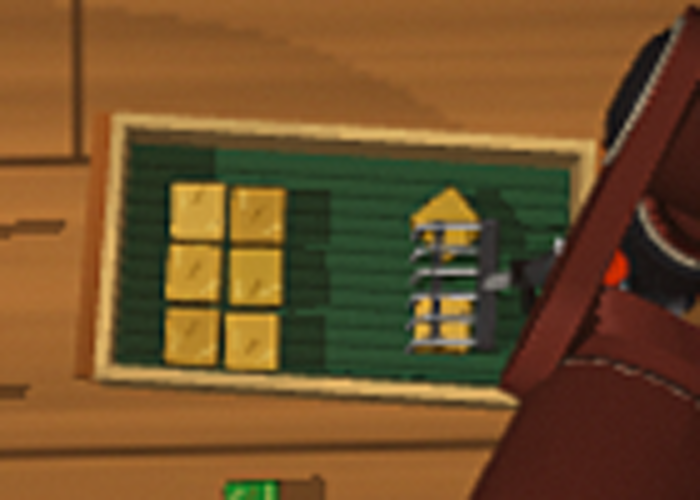

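View pics/s5.png

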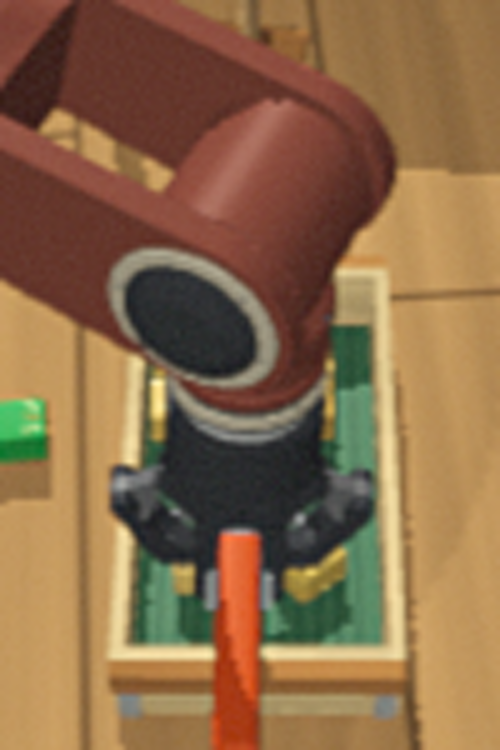

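step_arm --pt "0 0 -0.01 0 0" --pt "0 -0.001 -0.01 0 0" --pt "0 -0.001 -0.008 0 0" --pt "0 0 0.003 0.01 0" --pt "0 0 0.01 0.02 0" --pt "0 0 0.02 0.035 0" --pt "0 0 0.03 0.03 0" --pt "0 -0.005 0.04 0 0" --pt "0 -0.005 0.05 0 0" --pt "0 -0.005 0.05 0 0"

```text
t: 15.72
tool_pos: [0.4768, -0.0094, 0.2225]
tool_rot: [-2.291, -2.116, 0.015]
contact_force: [0.5, 0.1, -2.5]
opening: 0.0203
```

```bash
python3 - <<'E'
from h import *
t=st()
snap("top","t6",(200,140,340,240),5)
E
```

```text
t 15.72 tcp [ 0.4768 -0.0094  0.2225] toolyaw 85.46 tilt [-0.022  0.01 ] rake yaw 85.3 pitch -0.028 tip bed [-41. 135.] tip h over mat 108.3 F [ 0.52  0.06 -2.54] q [-0.18 -0.31  1.91  0.01  1.56 -0.1 ]
```

View pics/t6.png

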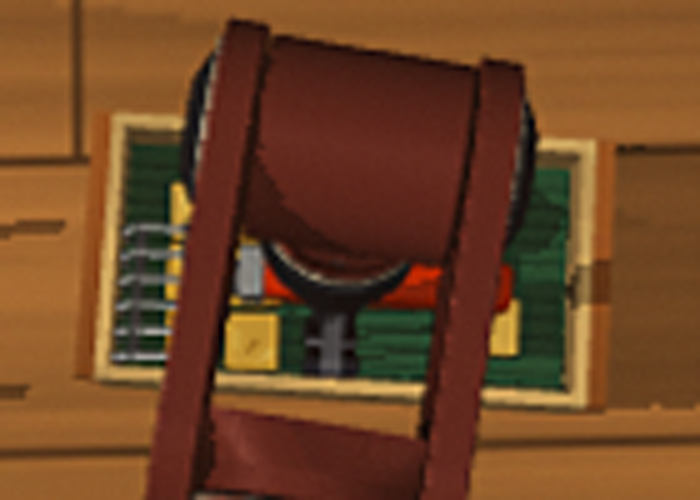

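step_arm --pt "0 0.004 -0.006 0 0" --pt "0 0 0 -0.03 0" --pt "0 0 0 -0.025 0" --pt "0 0 0 -0.01 0" --pt "0 0 0 0 0"

```text
t: 16.4
tool_pos: [0.4824, -0.0105, 0.1629]
tool_rot: [-2.286, -2.128, 0.002]
contact_force: [-0.1, 0.8, -2.1]
opening: 0.0203
```

```bash
python3 - <<'E'
from h import *
t=st()
p=snap("top","t7",(200,140,270,240),7)
print([(proj(p,np.append(frombed(*(tobed(t)+[k,0])),t[2]))-[200,140]+.5)*7 for k in(-38,38)])
E
```

```text
t 16.4 tcp [ 0.4824 -0.0105  0.1629] toolyaw 85.9 tilt [-0.013  0.012] rake yaw 85.7 pitch -0.026 tip bed [-35. 134.] tip h over mat 48.9 F [-0.12  0.81 -2.11] q [-0.18 -0.26  1.97  0.01  1.44 -0.11]
[array([171.34993166, 511.06095214]), array([183.02590541, 339.193639  ])]
```

View pics/t7.png

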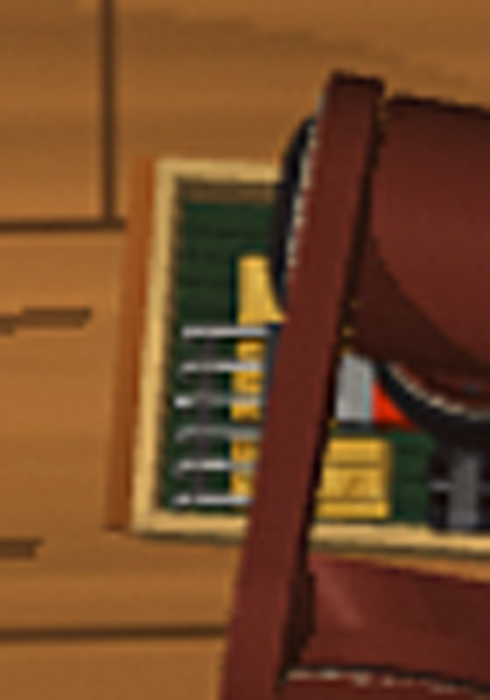

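step_arm --pt "0 0 -0.005 -0.01 0" --pt "0 0 0 -0.015 0" --pt "0 0 0 -0.012 0" --pt "0 0 0 0 0"

```text
t: 16.95
tool_pos: [0.4834, -0.0166, 0.1255]
tool_rot: [-2.289, -2.13, 0.0]
contact_force: [-0.9, 0.6, -2.0]
opening: 0.0202
```

```bash
python3 - <<'E'
from h import *
t=st()
E
```

```text
t 16.95 tcp [ 0.4834 -0.0166  0.1255] toolyaw 85.87 tilt [-0.01   0.011] rake yaw 85.6 pitch -0.027 tip bed [-33. 128.] tip h over mat 11.5 F [-0.89  0.62 -2.03] q [-0.19 -0.22  2.01  0.01  1.37 -0.12]
```

step_arm --pt "0 -0.002 0 -0.004 0" --pt "0 -0.002 0 -0.002 0" --pt "0 0 0 0 0"

```text
t: 17.32
tool_pos: [0.4811, -0.0167, 0.1205]
tool_rot: [-2.292, -2.131, -0.006]
contact_force: [1.5, 0.1, -2.2]
opening: 0.0206
```

step_arm --pt "0 0 0 -0.0015 0" --pt "0 0 0 -0.001 0" --pt "0 0 0 0 0"

```text
t: 17.7
tool_pos: [0.4814, -0.0167, 0.1186]
tool_rot: [-2.292, -2.132, -0.006]
contact_force: [2.0, -0.1, -1.7]
opening: 0.0204
```

step_arm --pt "0 0 0 -0.001 0" --pt "0 0 0 -0.001 0" --pt "0 0 0 0 0"

```text
t: 18.08
tool_pos: [0.4815, -0.017, 0.117]
tool_rot: [-2.293, -2.133, -0.006]
contact_force: [0.1, 0.0, -2.0]
opening: 0.0202
```

step_arm --pt "0 0 0 -0.001 0" --pt "0 0 0 -0.001 0" --pt "0 0 0 0 0"

```text
t: 18.45
tool_pos: [0.4819, -0.0175, 0.1158]
tool_rot: [-2.293, -2.134, -0.005]
contact_force: [0.3, -0.1, 0.2]
opening: 0.0202
```

step_arm --pt "0 0 0 -0.001 0" --pt "0 0 0 -0.0005 0" --pt "0 0 0 0 0"

```text
t: 18.82
tool_pos: [0.4822, -0.0178, 0.1152]
tool_rot: [-2.294, -2.135, -0.005]
contact_force: [-0.3, -2.1, 1.9]
opening: 0.0202
```

step_arm --pt "0 0 -0.008 0 0" --pt "0 -0.001 -0.01 0.0005 0" --pt "0 -0.001 -0.01 0.0005 0" --pt "0 -0.001 -0.01 0 0"

```text
t: 19.32
tool_pos: [0.4784, -0.0557, 0.1144]
tool_rot: [-2.29, -2.131, -0.01]
contact_force: [2.1, 1.1, 0.0]
opening: 0.0203
```

```bash
python3 - <<'E'
from h import *
t=st()
p=snap("top","t8",(200,140,340,240),5);snap("side","s8",(200,130,300,280),5)
E
```

```text
t 19.32 tcp [ 0.4784 -0.0557  0.1144] toolyaw 85.88 tilt [-0.004  0.014] rake yaw 85.6 pitch -0.024 tip bed [-35.  89.] tip h over mat 0.8 F [2.11 1.07 0.05] q [-0.28 -0.22  2.02  0.01  1.35 -0.21]
```

View pics/t8.png

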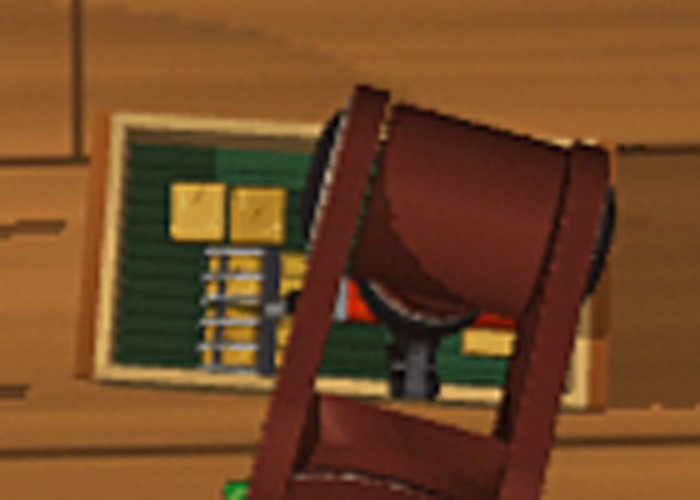

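View pics/s8.png

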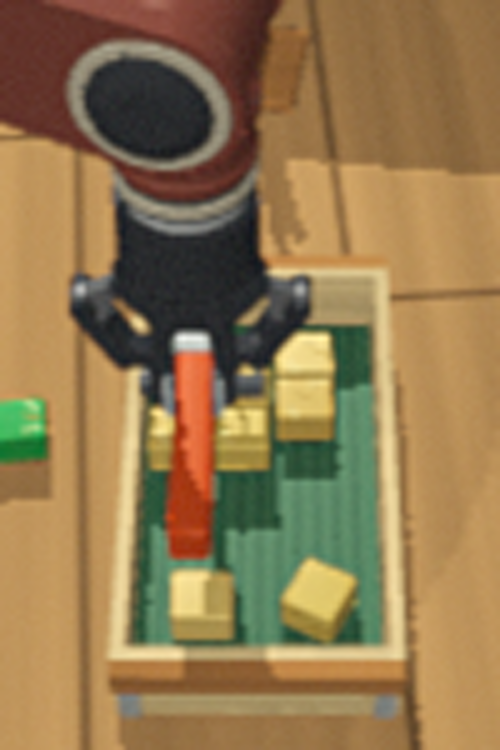

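step_arm --pt "0 -0.001 -0.009 0.0005 0" --pt "0 -0.001 -0.008 0.0005 0" --pt "0 0 0.003 0.01 0" --pt "0 0 0.006 0.02 0" --pt "0 0 0 0.04 0" --pt "0 0 0 0.04 0" --pt "0 0 0 0.03 0" --pt "0 0 0 0 0"

```text
t: 20.42
tool_pos: [0.4739, -0.0666, 0.2602]
tool_rot: [-2.293, -2.134, 0.002]
contact_force: [0.1, -0.6, -2.4]
opening: 0.0204
```

```bash
python3 - <<'E'
from h import *
t=st()
p=snap("top","t9",(200,140,340,240),5);snap("side","s9",(200,130,300,280),5)
E
```

```text
t 20.43 tcp [ 0.4739 -0.0666  0.2602] toolyaw 85.87 tilt [-0.007  0.006] rake yaw 85.6 pitch -0.032 tip bed [-39.  77.] tip h over mat 145.6 F [ 0.11 -0.63 -2.42] q [-0.3  -0.33  1.87  0.    1.61 -0.23]
```

View pics/t9.png

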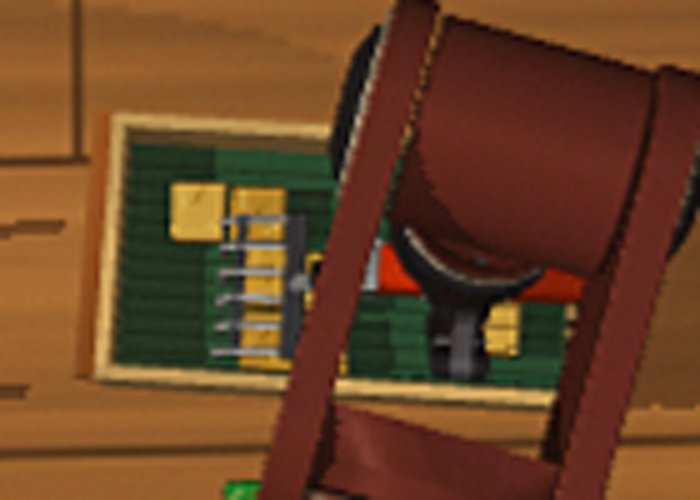

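View pics/s9.png

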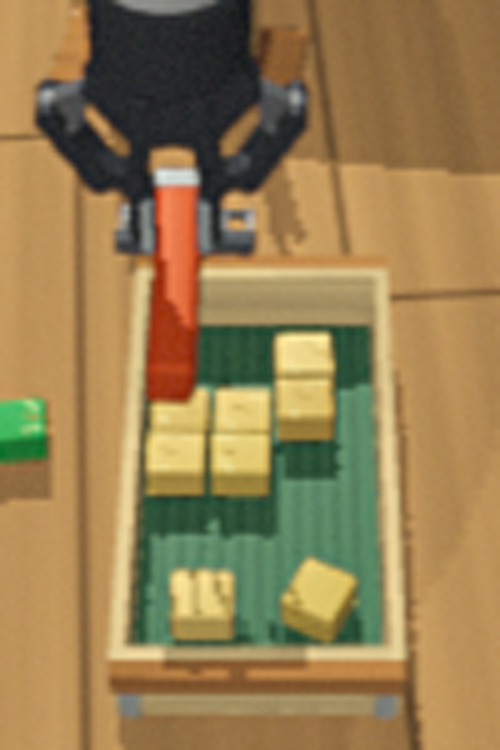

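step_arm --pt "0 0.01 0.01 0.04 -9.8" --pt "0 0.01 0.02 0.02 -9.8" --pt "0 0 0.03 0 -9.8" --pt "0 0 0.04 0 -9.8" --pt "0 0 0.04 0 -9.8" --pt "0 0 0.04 0 -9.8" --pt "0 0 0.04 0 -9.8" --pt "0 0 0.04 0 -9.8" --pt "0 0 0.04 0 -9.8" --pt "0 0 0.04 0 -9.8" --pt "0 0 0.03 0 0" --pt "0 0 0 0 0"

```text
t: 22.02
tool_pos: [0.4775, 0.3126, 0.2809]
tool_rot: [-3.087, 0.422, 0.048]
contact_force: [-1.5, 0.4, -2.1]
opening: 0.0205
```

```bash
python3 - <<'E'
from h import *
t=st()
p=snap("top","t10",(90,120,340,240),3.2)
E
```

```text
t 22.02 tcp [0.4775 0.3126 0.2809] toolyaw -15.56 tilt [-0.027  0.029] rake yaw -15.8 pitch -0.071 tip bed [ 47. 313.] tip h over mat 161.7 F [-1.48  0.39 -2.12] q [ 0.43 -0.1   1.64  0.04  1.62  2.27]
```

View pics/t10.png

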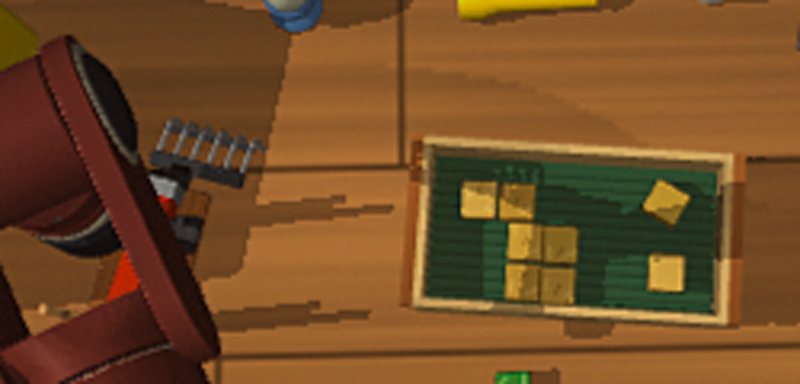

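```bash
cat >> h.py <<'E'
def rest():
    o=ctrl.get_obs(); R=Ro.from_rotvec(o["tool_rot"]).as_matrix(); P=o["tool_pos"]
    P0=np.array([.507,.3966,.1298]);Rg=Ro.from_rotvec([-3.1,.347,-.062]).as_matrix()
    yg=np.radians(-13.2); u=np.array([np.cos(yg),np.sin(yg),0]); w=np.array([-u[1],u[0],0])
    for a in (-.07,.04):
        X0=P0+np.array([0,0,.0062])+u*a; X=P+R@(Rg.T@(X0-P0)); d=(X-X0)*1000
        print("fork",a,"err along",round(d@u,1),"lat",round(d@w,1),"up",round(d[2],1))
E
python3 - <<'E'
from h import *
rest()
p=ctrl.get_image("top")
for c in [(668,202),(666,273),(525,241),(560,244),(522,281),(557,285),(480,198),(517,201)]:
    print(np.round(tobed(atz(p,c[0]/3.2+90,c[1]/3.2+120,.04))))
E
```

```text
fork -0.07 err along -8.5 lat -86.0 up 155.8
fork 0.04 err along -8.9 lat -91.4 up 148.0
[ 35. -92.]
[-35. -93.]
[-12.  46.]
[-13.  11.]
[-51.  46.]
[-53.  12.]
[29. 92.]
[28. 56.]
```

step_arm --pt "0 0.01 0.04 0 1" --pt "0 0.015 0.04 0 1" --pt "0 0 0 0 0"

```text
t: 22.5
tool_pos: [0.504, 0.3883, 0.2786]
tool_rot: [-3.098, 0.379, 0.051]
contact_force: [0.6, -1.2, -2.6]
opening: 0.0202
```

```bash
python3 - <<'E'
from h import *
st();rest()
E
```

```text
t 22.5 tcp [0.504  0.3883 0.2786] toolyaw -13.93 tilt [-0.03   0.024] rake yaw -14.2 pitch -0.072 tip bed [ 67. 394.] tip h over mat 159.3 F [ 0.63 -1.2  -2.57] q [0.52 0.05 1.49 0.04 1.61 2.34]
fork -0.07 err along -0.4 lat -7.3 up 153.8
fork 0.04 err along -0.7 lat -9.5 up 145.9
```

step_arm --pt "0 0.002 0.008 -0.02 1" --pt "0 0 0 -0.035 0" --pt "0 0 0 -0.03 0" --pt "0 0 0 -0.015 0" --pt "0 0 0 0 0"

```text
t: 23.12
tool_pos: [0.5048, 0.3908, 0.1705]
tool_rot: [-3.105, 0.357, 0.056]
contact_force: [-0.2, -0.2, -2.5]
opening: 0.0202
```

```bash
python3 - <<'E'
from h import *
st();rest()
E
```

```text
t 23.12 tcp [0.5048 0.3908 0.1705] toolyaw -13.11 tilt [-0.034  0.02 ] rake yaw -13.3 pitch -0.075 tip bed [ 68. 397.] tip h over mat 50.9 F [-0.18 -0.21 -2.54] q [0.53 0.12 1.6  0.03 1.44 2.32]
fork -0.07 err along -0.1 lat -5.7 up 45.9
fork 0.04 err along -0.4 lat -6.3 up 37.7
```

step_arm --pt "0 0.001 0.006 0.002 0" --pt "0 0 0 0 0"

```text
t: 23.38
tool_pos: [0.5071, 0.3975, 0.1751]
tool_rot: [-3.102, 0.357, 0.052]
contact_force: [0.4, 0.2, -2.3]
opening: 0.0202
```

```bash
python3 - <<'E'
from h import *
st();rest()
snap("side","s11",(195,60,305,160),7);p=snap("top","t11",(90,140,170,240),6)
E
```

```text
t 23.38 tcp [0.5071 0.3975 0.1751] toolyaw -13.13 tilt [-0.031  0.022] rake yaw -13.4 pitch -0.072 tip bed [ 70. 404.] tip h over mat 55.8 F [ 0.37  0.21 -2.31] q [0.53 0.12 1.59 0.03 1.45 2.33]
fork -0.07 err along 0.5 lat 1.4 up 50.3
fork 0.04 err along 0.2 lat 0.7 up 42.4
```

View pics/s11.png

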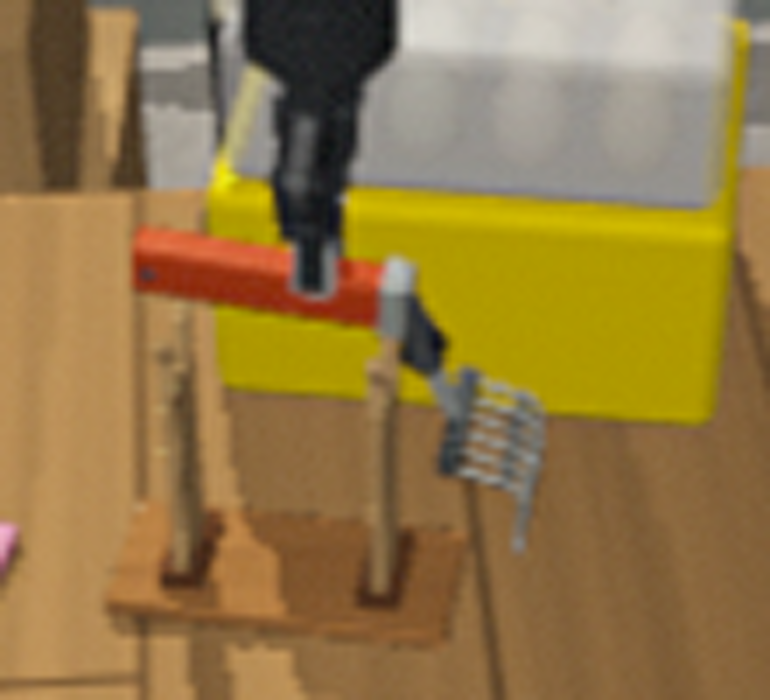

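View pics/t11.png

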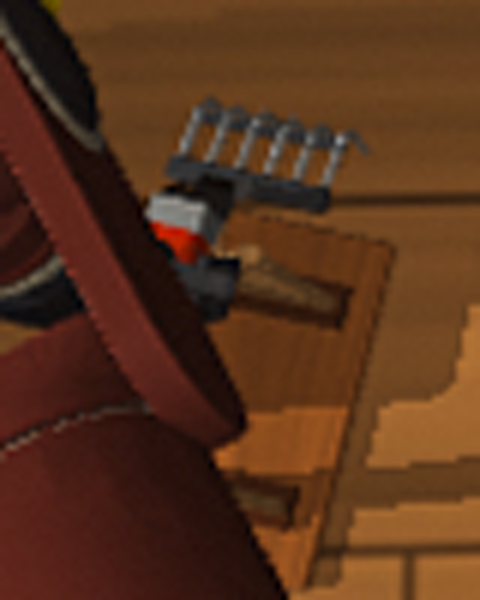

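step_arm --pt "0 0 -0.001 -0.01 0" --pt "0 0 0 -0.008 0" --pt "0 0 0 0 0"

```text
t: 23.85
tool_pos: [0.5071, 0.3963, 0.1564]
tool_rot: [-3.102, 0.357, 0.05]
contact_force: [-1.1, -0.6, -2.1]
opening: 0.0201
```

```bash
python3 - <<'E'
from h import *
st();rest()
E
```

```text
t 23.85 tcp [0.5071 0.3963 0.1564] toolyaw -13.12 tilt [-0.03   0.022] rake yaw -13.3 pitch -0.071 tip bed [ 70. 403.] tip h over mat 37.2 F [-1.14 -0.61 -2.11] q [0.53 0.14 1.61 0.03 1.41 2.33]
fork -0.07 err along 0.8 lat 0.3 up 31.6
fork 0.04 err along 0.5 lat -0.4 up 23.8
```

step_arm --pt "0 0 0 -0.008 0" --pt "0 0 0 -0.006 0" --pt "0 0 0 -0.004 0" --pt "0 0 0 0 0"

```text
t: 24.35
tool_pos: [0.5069, 0.3962, 0.1365]
tool_rot: [-3.103, 0.357, 0.052]
contact_force: [0.2, -0.4, -2.0]
opening: 0.0204
```

```bash
python3 - <<'E'
from h import *
st();rest()
E
```

```text
t 24.35 tcp [0.5069 0.3962 0.1365] toolyaw -13.12 tilt [-0.031  0.022] rake yaw -13.3 pitch -0.072 tip bed [ 70. 403.] tip h over mat 17.2 F [ 0.23 -0.44 -2.03] q [0.53 0.15 1.62 0.03 1.38 2.32]
fork -0.07 err along 0.6 lat 0.0 up 11.7
fork 0.04 err along 0.3 lat -0.6 up 3.8
```

step_arm --pt "0 0 0 -0.002 0" --pt "0 0 0 -0.001 0" --pt "0 0 0 0 0"

```text
t: 24.72
tool_pos: [0.5073, 0.3964, 0.134]
tool_rot: [-3.102, 0.357, 0.05]
contact_force: [-0.2, 0.0, -0.8]
opening: 0.0202
```

step_arm --pt "0 0 0 -0.0015 0" --pt "0 0 0 -0.001 0" --pt "0 0 0 0 0"

```text
t: 25.1
tool_pos: [0.5075, 0.3966, 0.1323]
tool_rot: [-3.102, 0.357, 0.049]
contact_force: [0.0, 0.5, -1.9]
opening: 0.0201
```

step_arm --pt "0 0 0 -0.0015 0" --pt "0 0 0 -0.0015 0" --pt "0 0 0 -0.001 0" --pt "0 0 0 0 0" --newtons 20

```text
t: 25.6
tool_pos: [0.5078, 0.3969, 0.132]
tool_rot: [-3.101, 0.357, 0.047]
contact_force: [-1.3, -1.2, -0.5]
opening: 0.0205
```

step_arm --pt "0.27 0 0 0 0" --pt "0.3 0 0 0 0" --pt "0.35 0 0 0 0" --pt "0.5 0 0 0 0" --pt "1 0 0 0 0" --pt "1 0 0 0 0" --pt "1 0 0 0 0"

```text
t: 26.48
tool_pos: [0.5085, 0.3973, 0.131]
tool_rot: [-3.1, 0.357, 0.045]
contact_force: [0.1, -0.1, -0.3]
opening: 0.0859
```

```bash
python3 - <<'E'
from h import *
snap("side","s12",(195,60,305,160),7);p=snap("top","t12",(90,140,170,240),6)
E
```

```text
(no output)
```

View pics/s12.png

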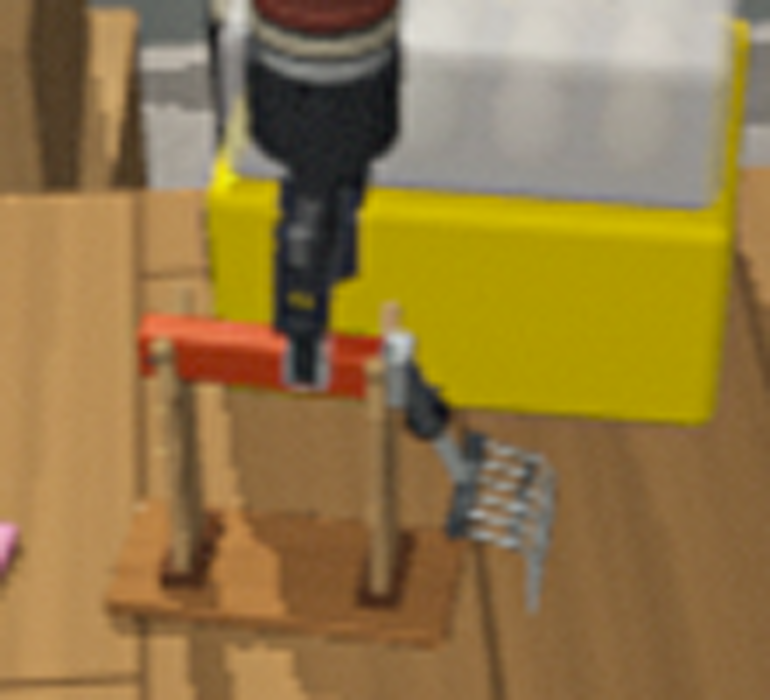

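View pics/t12.png

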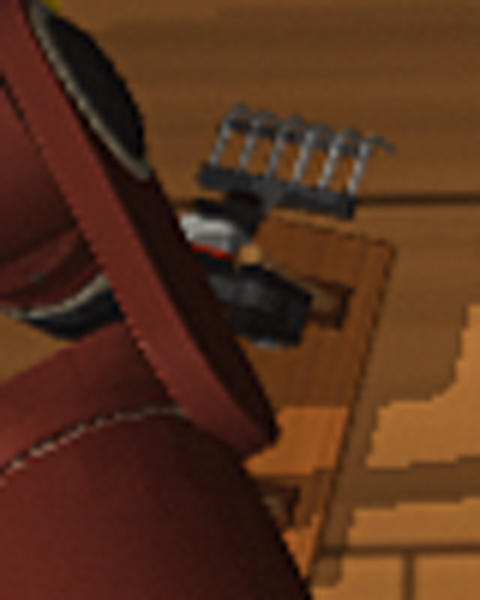

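The rake is seated level in both forks. I'll raise the open gripper straight up and check.

step_arm --pt "1 0 0 0.01 0" --pt "1 0 0 0.02 0" --pt "1 0 0 0.03 0" --pt "1 0 0 0.05 0" --pt "1 0 -0.02 0.05 0" --pt "1 -0.03 -0.05 0 0" --pt "1 -0.03 -0.05 0 0" --pt "1 -0.03 -0.05 0 0" --pt "1 0 -0.05 0 0" --pt "1 0 0 0 0"

```text
t: 27.82
tool_pos: [0.4168, 0.1723, 0.314]
tool_rot: [-3.092, 0.353, 0.012]
contact_force: [0.8, -0.3, 0.4]
opening: 0.0855
```

```bash
python3 - <<'E'
from h import *
s=snap("side","s13",None,1.5625);p=snap("top","t13",None,1.5625)
cv2.imwrite("pics/t13r.png",cv2.resize(p["color"][145:245,95:165,::-1],None,fx=6,fy=6,interpolation=cv2.INTER_CUBIC))
for q in ["spray","eggcup","torch","brush"]:
    print(q,[( [int(v) for v in d["bbox"]],round(d["p"],2)) for d in ctrl.spot_in(p,q)][:2])
E
```

```text
spray []
eggcup [([168, 109, 188, 130], 0.54)]
torch [([232, 115, 274, 125], 0.9)]
brush [([337, 123, 397, 141], 0.77)]
```

View pics/s13.png

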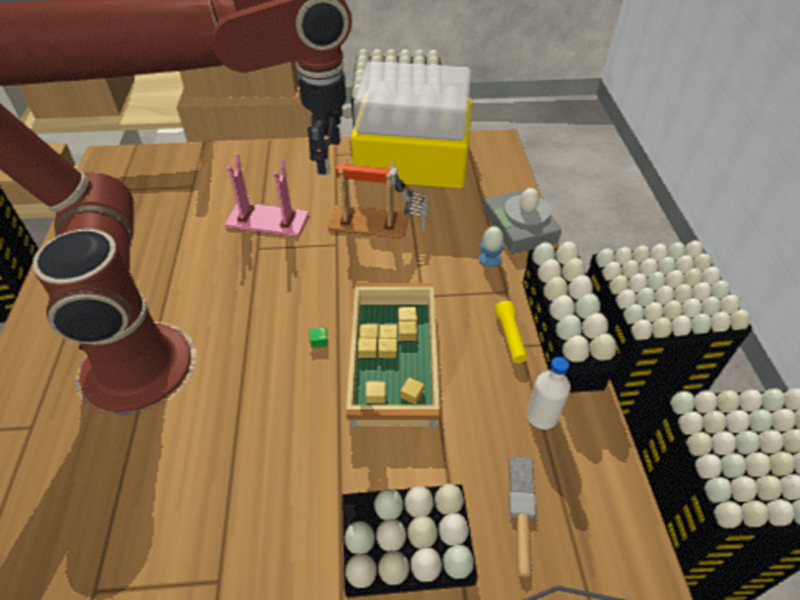

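View pics/t13.png

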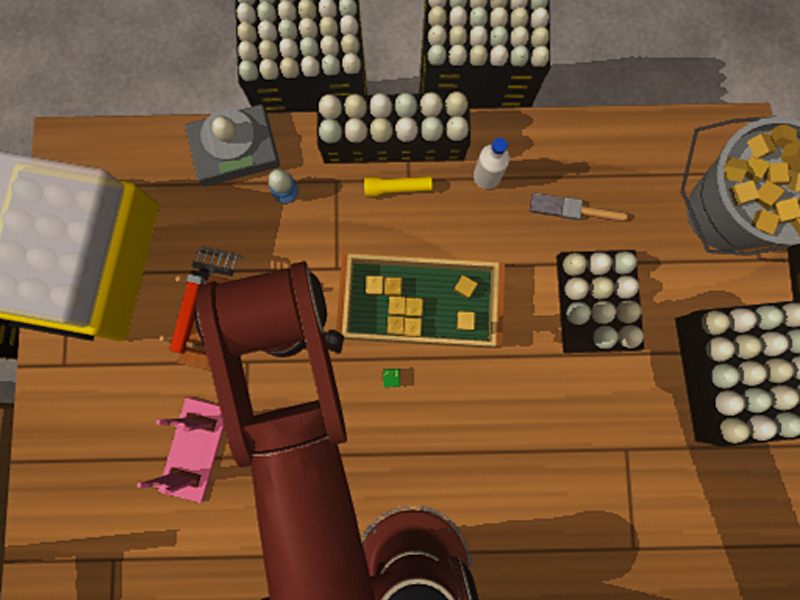

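View pics/t13r.png

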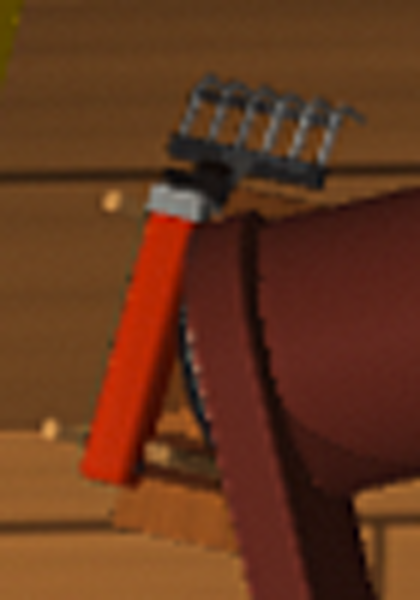

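The rake lies as found, since its handle corners and tines match the first crop to within about a pixel. All eight cubes are flat, spread 3 / 3 / 2 or better, and the other things look unmoved. I'm handing in.

```bash
python3 - <<'E'
from station import ctrl
print(ctrl.finish_job())
E
```

```text
the job is handed in; nothing more can be done
None
```

I spread the eight cubes into one layer with the rake, laid the rake back in its rest, and handed the job in at about 28 s. No verdict was reported.

**What I did**
- I took the rake off the wooden rest, leaving the pink look-alike alone.
- The first pull took the two upper cubes off the heap with the tips about 35 mm above the mat.
- I then pulled those two to the right with the tines on the mat, and pulled four of the lower cubes toward the middle the same way. I read about 1.5 to 4 N of bearing force at the wrist before and during those pulls.

**Departure from the method:** that first pull was off the mat, which is not strictly the "tines down on the mat" you asked for. With the tips on the mat, the upper cubes would have ridden along on the lower ones.

**Last checks**
- **Cubes:** all eight lie flat in the pictures, none on another. Lengthwise they are at about +92, +56, +46, +46, +12, +11, -92 and -93 mm. The two at +46 count for either left or middle within the 6 mm grace, so each third has at least two without relying on them.
- **Rake:** it lies level in both forks and matches the first picture to within about a pixel. The gripper carried it about 0.07 rad nose-down on the way back, but it settled level when I let go.
- **Other things:** the egg flat, bottle, egg cup, torch and brush look unmoved. The detector missed the bottle in the last top view, but it shows there in its old place.

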